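# Hang the parts basket in its groove on the drain rack

## Task

The rinsed fittings have to drain: take the wire basket by its black grip and hook it over the round bar of the drain rack at the left end, where the folded keeper edge above the bar is cut away, then slide it along the bar to the right, under the keeper edge, until its hook drops into the groove turned round the bar. Leave it hanging there on its own, level and still, with both fittings in it. Do not tip the basket over on the way, and do not disturb the gauge, the tin or the oil bottle standing about.

Things in the scene. Friction and masses are not known exactly. Their poses are not given: they have to be found in the camera images.
- basket: Open wire basket of bright steel with a rigid hanger, 98 x 120 x 36 mm (x by y by z), about 0.55 kg loaded; it stands upright on the bench. Origin on the underside, below the hook: the basket reaches from x = -42 to +56 mm, y = -60 to +60 mm. Outside the middle of its -x wall a flat strap 20 mm wide rises to the black grip, whose top is 203 mm up
- hook (a point): Centre of the underside of the hook's crown, 155 mm above the basket's underside; this face rides on the bar. From the strap the 20 mm wide (y), 3.5 mm thick crown runs in +x: a square inverted U, 24 mm wide inside (x = -12 to +12 mm), +x leg 22 mm deep, -x leg 14 mm, both ending in flared lips 8 mm lower. Axes as the basket's
- grip (a point): Where to hold the black grip block on top of the strap: 46.5 mm to the -x side of the hook point and 29 mm above it. The block is 14 mm (basket x) by 22 mm (basket y) by 42 mm high; its bottom is 6 mm above the hook point, its top 48 mm. Axes as the basket's
- drain_rack: Fixed bench drain rack of bare sheet steel, 165 x 370 mm (x by y), 250 mm high. Origin: centre of the underside; x to the back of the rack, y along the bar to the left, z up. Drip pan 24 mm deep, end posts at y = +-175 mm with clamp blocks for the bar, splash back at x = +76 mm
- notch (a point): Top of the bar where to hook on: x = 0, y = +85, z = 224 mm of the rack, axes as the rack's. The bar is open above from y = +50 to +150 mm. To the right, from y = +50 to -175 mm, the keeper edge, folded forward from the splash back, covers the back half of the bar up to x = +3 mm; underside at z = 232.5 mm, its upturned rim 245 mm high
- bar (a point): Middle of the rack on the bar's axis (x = 0, y = 0, z = 215 mm of the rack; axes as the rack's). Round steel bar 18 mm thick along y. Its one groove is 26 mm long, 4.5 mm deep all round (core 9 mm): the hook sinks 4.5 mm in it. The bar is clamped wherever it was last set, so the groove's middle lies somewhere from y = -70 to -10 mm: look or feel for it
- transducer: Steel pressure transducer lying in the basket, 31 x 88 x 27 mm, 0.17 kg, its length along its y. Origin: centre of its underside
- coupling: Short hexagonal coupling lying in the basket, 25 x 42 x 22 mm. Origin: centre of its underside
- gauge: Bystander: black pressure gauge lying on its back on the bench, 83 x 50 x 34 mm. Origin: centre of its underside
- tin: Bystander: open round tin of sealing rings, 70 mm across, 20 mm high. Origin: centre of its underside
- bottle: Bystander: brown oil bottle with a red spout, 58 mm across, 180 mm high. Origin: centre of its underside

How it is judged (in metres and radians):
On the way:
1. the hook has been lowered astride the bar in the open length at the left (x of hook in the frame of drain_rack between -0.012 and 0.012 m and y of hook in the frame of drain_rack between 0.04 and 0.17 m and z of hook in the frame of drain_rack between 0.21 and 0.232 m), for 0.1 s.
At the end, for the whole second after the job is handed in: The basket hangs level (0.2 rad) and still in the bar's groove: hook point at least 2.5 mm below the bar's full top (seated: 4.5), within 8 mm of the bar's axis plane and between y = -78 and -2 mm of the rack, in line with it (0.25 rad); both fittings lie in the basket (x of hook in the frame of drain_rack between -0.008 and 0.008 m and y of hook in the frame of drain_rack between -0.078 and -0.002 m and z of hook in the frame of drain_rack between 0.2165 and 0.2215 m and angle between basket's own z axis and vertical below 0.2 rad and angle between the y axis of basket and the y axis of drain_rack, either way round below 0.25 rad and linear speed of basket below 0.04 m/s and angular speed of basket below 0.3 rad/s and x of transducer in the frame of basket between -0.042 and 0.056 m and y of transducer in the frame of basket between -0.06 and 0.06 m and z of transducer in the frame of basket between -0.005 and 0.03 m and x of coupling in the frame of basket between -0.042 and 0.056 m and y of coupling in the frame of basket between -0.06 and 0.06 m and z of coupling in the frame of basket between -0.005 and 0.03 m); the robot touches nothing.
It fails at once if the basket is tipped by more than 0.6 rad (angle between basket's own z axis and vertical above 0.6 rad).
It fails at once if the gauge is moved by more than 30 mm (distance of gauge from where it was at the start of the episode above 0.03 m).
It fails at once if the tin of sealing rings is moved by more than 30 mm (distance of tin from where it was at the start of the episode above 0.03 m).
It fails at once if the oil bottle is moved by more than 30 mm (distance of bottle from where it was at the start of the episode above 0.03 m).
It also fails if it takes over 54 s, if anything falls off the work surface, if the arm or the gripper's body presses on something with over 40 N, if the wrist force passes 120 N, or if a joint passes its speed limit or range.

## Robot

A 6-joint arm with a two-finger parallel gripper is mounted at the origin on a cart in front of the work surface, level with it; the furniture and walls round the work are solid. World frame = base frame: x ahead of the robot, y to its left, z up, the work surface at z = 0. Lengths are in m, angles in degrees, forces in N, time in s.
With the tool pointing down it reaches from about 0.275 to 0.825 m from the base axis. Payload 4.9 kg.
Tool frame: the origin (TCP) lies midway between the tips of the shut fingers; the grasp point (between the pads) lies 19 mm behind it; z points along the fingers, x is the direction in which the jaws open and shut, and the axes are right-handed (so a half turn about z gives the same grasp; the last joint's range is limited). The gripper opens to 85 mm and grips with 20 to 120 N. Pads are 22 mm wide; open, the fingers measure 114 mm over their backs; the gripper's body (76 mm by 85 mm) begins 54 mm behind the grasp point. The pads swing forward as they close: fully open they stand 13 mm farther back than shut.
Start: joints at [-81.543, 18.69, -11.035, 60.275, 0, 82.311], TCP at [0.153, -0.528, 0.199] pointing down, gripper open.
Joint ranges: [-152.03, 152.03], [-55.5, 102.48], [-74.3, 77.21], [-110.64, 120.58], [-84.22, 78.4], [-180, 180]. Speed limits (degrees/s): [147.25, 147.25, 180, 180, 180, 180].

## Interface

Orientations are given as a 3x3 rotation matrix whose columns are the frame's x, y, z axes.
In Python, from workcell import * gives the robot as it stands. The module is installed in compiled form; this text tells all that it offers.
- The arm moves only by the shell command python3 -m pendant 'ROWS' [OPENING] [FORCE]. ROWS is text: rows parted by semicolons, each of 4 numbers parted by spaces: the shift along the tool's x, y, z in mm, then the turn about the tool's z in rad. In form: tx ty tz roll; .... A call has exactly 8 rows; each row is the pose to reach, as a shift and turn from the pose commanded when the call began, along the tool's axes at that moment; what a row does not reach only later rows make up. A row lasts 1/10 s, in which the tool goes at most 50 mm and 8.59 degrees, less where a joint would pass 70% of its speed; a pose out of reach is approached as far as the arm can. A call with a gripper value outside its range is refused whole. OPENING is the gripper command: -1 is shut, 1 is fully open, values between are in proportion, set as the call begins (- or left out, the last holds). The fingers move at their own pace and stop on an object; FORCE is the grip in N (left out, the last holds). Time passes only in rows, so rows that repeat a pose let the fingers close, or fill a call up. It gives the time, the measured TCP pose, the force and the opening at its end, in the units of the state.
- sense(): the state, without advancing time (a new reading comes with each control period).
- get_image(name): name is "scene" or "top"; returns a dict with "image" (400x640x3 uint8, blue, green, red), "camera_matrix" (3x3 intrinsics, pixels), "R" (3x3) and "t" (3): a world point X has camera coordinates R X + t. Camera axes: x right, y down, z forward; pixel columns grow to the right and rows downward; lengths in m; the calibration is good to about 2 mm. A picture is of the moment at which its call begins. There is no depth.
- job_done(): hands the job in, once; it reports no verdict.
Trained networks look in the newest picture that a camera, given by its name, has taken for a name from the list of things; names that differ only in an ending like _2 or _b are one class to them, and where a whole thing is asked for, a point or a joint stands for the part that bears it (a point fixed in the world has none). Each returns a list of dicts, best first, with "conf" (0 to 1); they miss things now and then, are a little off and sometimes report something else, mostly with a low value. They report only what shows in the picture. A call takes as long as a camera call.
- recognise(thing, camera): "xyz" ([x, y, z] in m, in the coordinates of the camera as it stood for that picture, good to about 4 mm: the middle of the surface that is visible of it).
- cut_out(thing, camera): "region" (400x640 bool, what is visible of it).
The state is a dict: "clock": time; "qpos": joint angles; "dq": joint speeds; "joint_efforts": joint torques, N m; "ee_pos": TCP position; "orientation": TCP orientation; "ft_force": force on the tool from outside, world axes, zero at the start; "torque": the same for the moment, N m; "opening": finger opening in m.
Only numpy, scipy, OpenCV 4.12 (cv2) and the standard library are available. Lean on these libraries where they do the work, as an engineer would, in place of code of your own. Each camera call takes 0.05 s, during which the arm holds its last target.

## Working session

There is one attempt and no reset: what is moved stays moved. The work goes in short steps, Python scripts to look and compute and a shell command to move; the robot and the scene stay as the last step left them, time stands still between calls to the robot, and variables do not carry over. Pictures are saved under pics/ and viewed, and the job is handed in when it is done.

```bash
mkdir -p pics; python3 - <<'E'
from workcell import *
import cv2,numpy as np
s=sense();print({k:np.round(v,4).tolist() if not isinstance(v,float) else v for k,v in s.items()})
for n in("scene","top"):
    d=get_image(n);cv2.imwrite(f"pics/{n}0.png",d["image"]);R=np.array(d["R"]);t=np.array(d["t"])
    print(n,np.round(d["camera_matrix"],1).tolist(),np.round(R,3).tolist(),np.round(t,3).tolist())
    for th in("basket","grip","hook","drain_rack","notch","bar","gauge","tin","bottle","transducer"):
        for r in recognise(th,n)[:2]:print(th,round(r["conf"],2),np.round(R.T@(np.array(r["xyz"])-t),4).tolist())
print(sense()["clock"])
E
```

```text
{'clock': 0.0, 'qpos': [-81.5437, 18.733, -11.0916, 60.2748, -0.0016, 82.3114], 'dq': [-0.1153, 0.02, 0.015, 0.0125, -0.0318, -0.0042], 'joint_efforts': [0.0019, -44.3399, 26.2439, 0.0155, -0.0002, 0.0], 'ee_pos': [0.1528, -0.5277, 0.1979], 'orientation': [[0.2781, -0.9606, -0.0003], [-0.9606, -0.2781, 0.0017], [-0.0017, -0.0002, -1.0]], 'ft_force': [-0.282, 0.006, -0.2236], 'torque': [0.0169, -0.06, -0.054], 'opening': 0.0854901794711952}
scene [[408.0, 0.0, 320.8], [0.0, 408.0, 195.7], [0.0, 0.0, 1.0]] [[-0.827, -0.563, -0.001], [-0.241, 0.356, -0.903], [0.509, -0.746, -0.43]] [0.413, 0.268, 0.939]
basket 0.95 [0.5151, 0.3094, 0.0304]
grip 0.98 [0.5123, 0.3096, 0.0288]
hook 0.77 [0.5167, 0.307, 0.0247]
drain_rack 0.64 [0.637, -0.0743, 0.075]
notch 0.69 [0.6416, -0.0712, 0.0733]
notch 0.3 [0.5133, 0.309, 0.031]
bar 0.96 [0.6356, -0.0729, 0.0745]
gauge 0.92 [0.4306, 0.1149, 0.0274]
gauge 0.25 [0.5173, 0.308, 0.0264]
tin 0.81 [0.4039, 0.0095, 0.009]
bottle 0.73 [0.4683, -0.4218, 0.0725]
transducer 0.52 [0.5451, 0.3281, 0.0235]
top [[448.1, 0.0, 309.5], [0.0, 448.1, 199.1], [0.0, 0.0, 1.0]] [[0.012, -1.0, 0.001], [-0.982, -0.012, -0.187], [0.187, 0.002, -0.982]] [-0.039, 0.539, 1.272]
basket 0.67 [0.5252, 0.3006, 0.0051]
grip 0.84 [0.5321, 0.295, 0.0111]
hook 0.58 [0.5293, 0.2936, 0.0109]
drain_rack 0.91 [0.6276, -0.0912, 0.0351]
notch 0.27 [0.4292, 0.104, 0.0227]
bar 0.57 [0.6286, -0.0877, 0.0359]
gauge 0.7 [0.4301, 0.1062, 0.0238]
tin 0.68 [0.3988, 0.0129, 0.0018]
bottle 0.66 [0.4617, -0.4317, 0.1124]
transducer 0.69 [0.5316, 0.2971, 0.0083]
transducer 0.43 [0.5579, 0.305, 0.0273]
1.1
```

View pics/scene0.png

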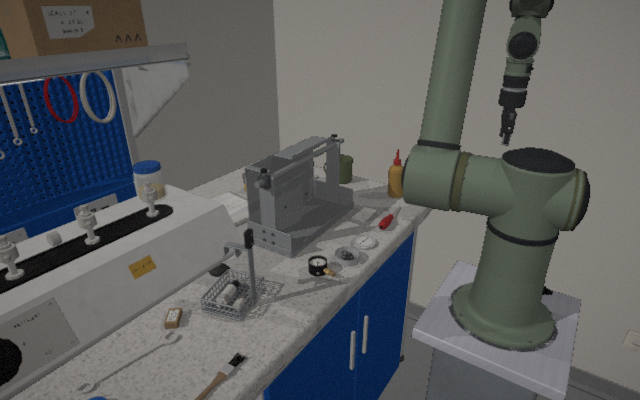

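View pics/top0.png

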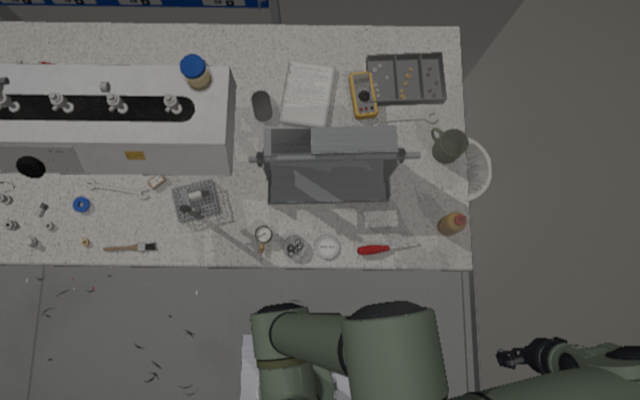

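```bash
python3 - <<'E'
import cv2
a=cv2.imread("pics/scene0.png");b=cv2.imread("pics/top0.png")
cv2.imwrite("pics/s_bas.png",cv2.resize(a[180:370,30:260],None,fx=3,fy=3,interpolation=cv2.INTER_CUBIC))
cv2.imwrite("pics/s_rack.png",cv2.resize(a[60:260,200:460],None,fx=3,fy=3,interpolation=cv2.INTER_CUBIC))
cv2.imwrite("pics/t_bas.png",cv2.resize(b[100:260,90:260],None,fx=4,fy=3.75,interpolation=cv2.INTER_CUBIC)[:600])
cv2.imwrite("pics/t_rack.png",cv2.resize(b[60:210,240:440],None,fx=4,fy=4,interpolation=cv2.INTER_CUBIC))
E
```

```text
(no output)
```

View pics/s_bas.png

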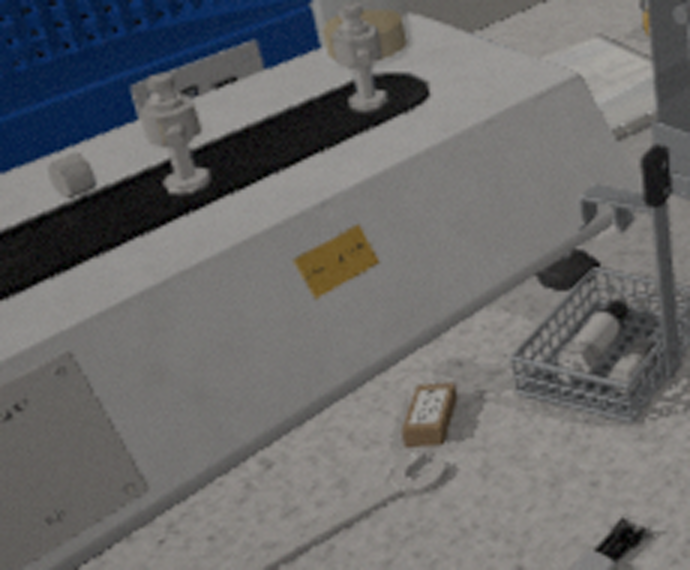

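View pics/s_rack.png

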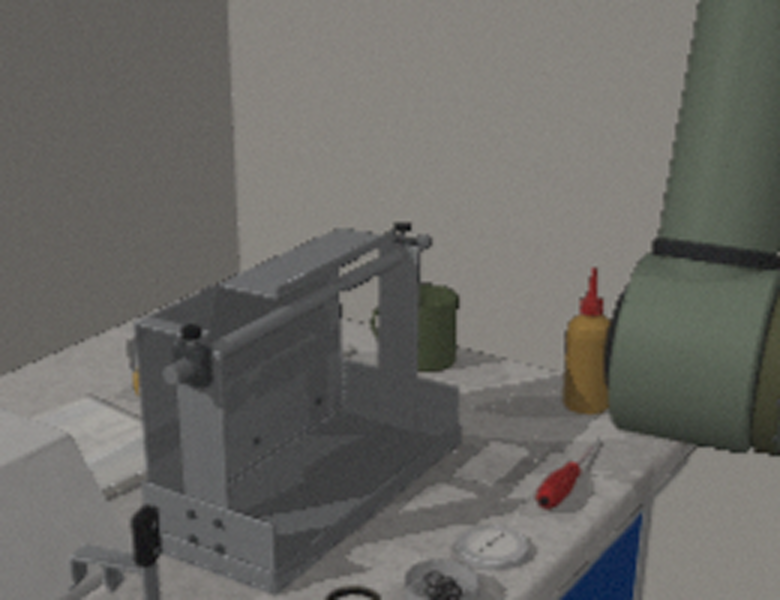

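View pics/t_bas.png

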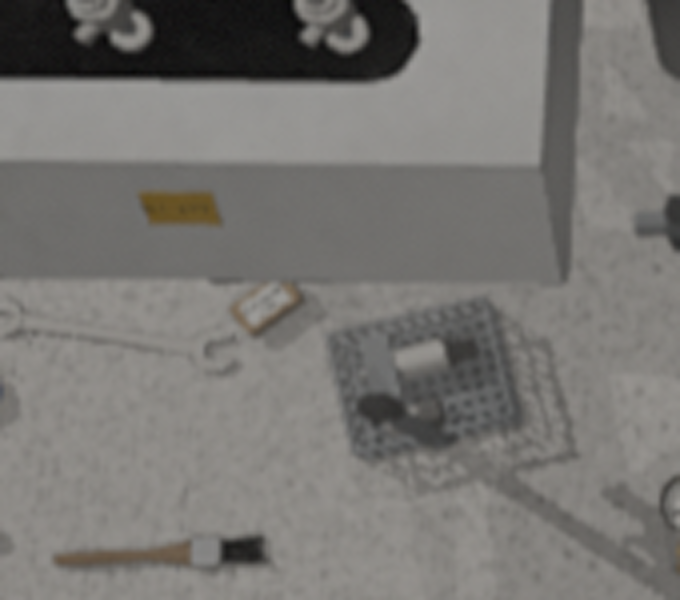

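View pics/t_rack.png

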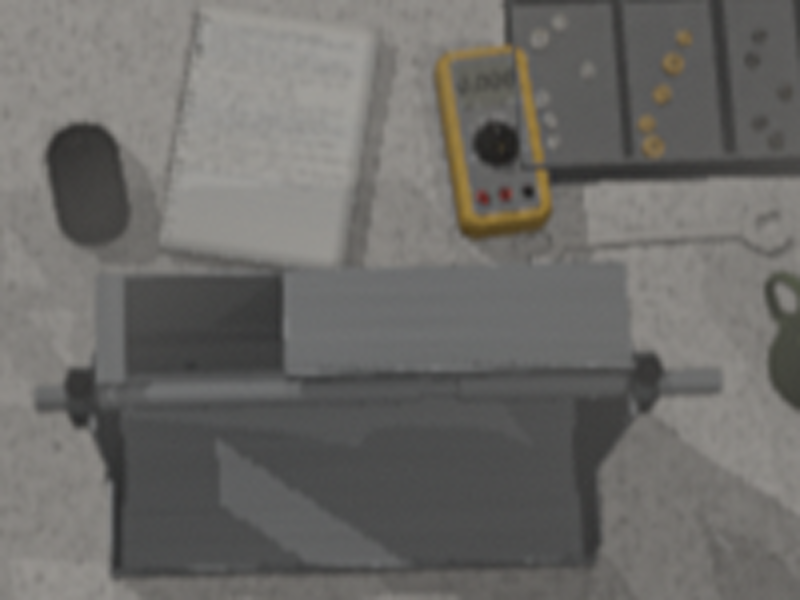

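```bash
cat > h.py <<'E'
import cv2,numpy as np
from workcell import *
def cam(n):
    d=get_image(n);return d["image"],np.array(d["camera_matrix"]),np.array(d["R"]),np.array(d["t"])
def ray(K,R,t,u,v,z):
    c=-R.T@t;w=R.T@np.linalg.inv(K)@np.array([u,v,1.]);return c+w*(z-c[2])/w[2]
def proj(K,R,t,P):
    q=(R@np.atleast_2d(P).T).T+t;q=q@K.T;return q[:,:2]/q[:,2:]
E
python3 - <<'E'
from h import *
I,K,R,t=cam("top");J,K2,R2,t2=cam("scene")
acc=I.astype(float)
for i in range(3):acc+=cam("top")[0]
acc/=4
c=acc[135:175,250:420];c=np.clip((c-40)*1.8,0,255).astype(np.uint8)
cv2.imwrite("pics/t_bar.png",cv2.resize(c,None,fx=4.7,fy=9.4,interpolation=cv2.INTER_CUBIC))
c=J[125:190,250:350].astype(float);c=np.clip((c-20)*1.8,0,255).astype(np.uint8)
cv2.imwrite("pics/s_bar.png",cv2.resize(c,None,fx=8,fy=8,interpolation=cv2.INTER_CUBIC))
T=lambda x,y:(240+x/4,60+y/4)
for nm,x,y,z in[("clampL",80,395,.22),("clampR",648,383,.22),("keepL",285,370,.245),("keepR",631,368,.245),("panFL",113,575,.024),("panFR",592,567,.024),("splBL",97,275,.25),("splBR",628,265,.25)]:
    u,v=T(x,y);print(nm,np.round(ray(K,R,t,u,v,z),4))
B=lambda x,y:(90+x/4,100+y/3.75)
for nm,x,y,z in[("BL",332,335,.036),("BR",488,298,.036),("FR",522,427,.036),("FL",358,460,.036),("griptop",380,407,.203),("hook",378,355,.158)]:
    u,v=B(x,y);print(nm,np.round(ray(K,R,t,u,v,z),4))
S=lambda x,y:(30+x/3,180+y/3)
for nm,x,y,z in[("griptop",657,150,.203),("gripbot",655,206,.161)]:
    u,v=S(x,y);print(nm,np.round(ray(K2,R2,t2,u,v,z),4))
E
```

```text
clampL [0.6132 0.0975 0.22  ]
clampR [ 0.6259 -0.2738  0.22  ]
keepL [ 0.6243 -0.0362  0.245 ]
keepR [ 0.6283 -0.2579  0.245 ]
panFL [0.529  0.0911 0.024 ]
panFR [ 0.5395 -0.2692  0.024 ]
splBL [0.6848 0.0856 0.25  ]
splBR [ 0.6958 -0.2566  0.25  ]
BL [0.5673 0.3767 0.036 ]
BR [0.5991 0.2614 0.036 ]
FR [0.4946 0.2307 0.036 ]
FL [0.4669 0.3506 0.036 ]
griptop [0.4818 0.2898 0.203 ]
hook [0.5274 0.3063 0.158 ]
griptop [0.4841 0.2967 0.203 ]
gripbot [0.4822 0.3054 0.161 ]
```

View pics/t_bar.png

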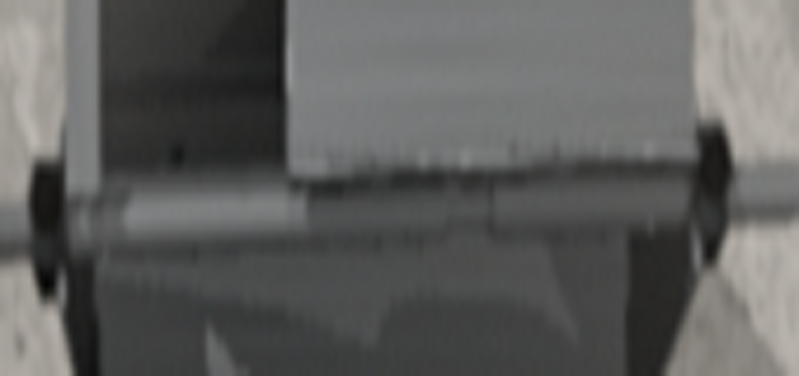

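View pics/s_bar.png

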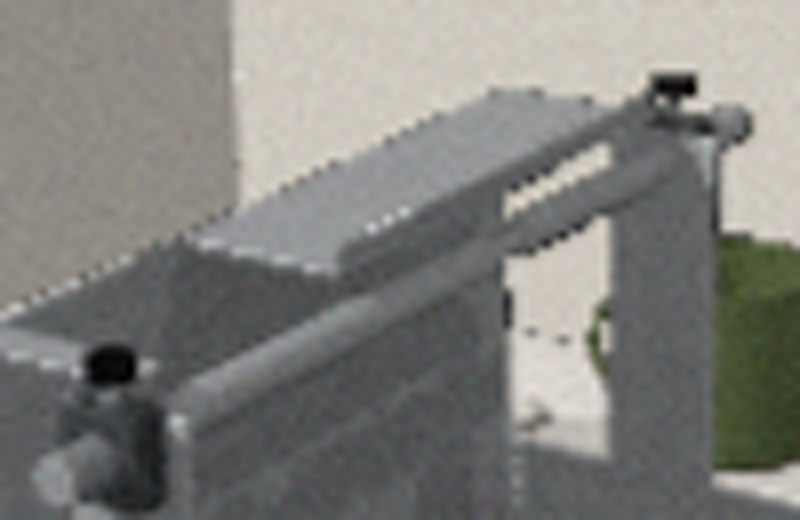

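```bash
cat >> h.py <<'E'
def rk(x,y,yaw):
    c,s=np.cos(yaw),np.sin(yaw)
    return lambda P:np.atleast_2d(P)@np.array([[c,s,0],[-s,c,0],[0,0,1]])+np.array([x,y,0])
def draw(im,K,R,t,T,segs,f,off):
    for a,b,col in segs:
        p=(proj(K,R,t,T([a,b]))-np.array(off)+.5)*f
        cv2.line(im,tuple(np.round(p[0]).astype(int).tolist()),tuple(np.round(p[1]).astype(int).tolist()),col,1,cv2.LINE_AA)
def barsegs(K,R,t,T,col):
    c=T([[0,0,.215]])[0];cam=-R.T@t
    # silhouette of cylinder
    ax=T([[0,1,0]])[0]-T([[0,0,0]])[0];v=cam-c;v-=ax*(v@ax);d=np.linalg.norm(v);v/=d;n=np.cross(ax,v);r=.009
    out=[]
    for s in(1,-1):
        o=v*r*r/d+s*n*r*np.sqrt(1-(r/d)**2)
        out.append((c+o-.165*ax,c+o+.165*ax,col))
    return out
rack=[([-.0825,-.18,.024],[-.0825,.18,.024],(0,0,255)),([.003,-.175,.245],[.003,.05,.245],(0,255,255)),([.003,.05,.245],[.076,.05,.25],(0,255,255)),([.076,-.175,.25],[.076,.175,.25],(255,0,255))]
E
cat > ov.py <<'E'
from h import *
import sys
x,y,w=map(float,sys.argv[1:4]);tag=sys.argv[4];T=rk(x,y,w);I_=lambda P:np.atleast_2d(P)
for n,off,sz,f in(("top",(240,110),(190,100),4),("scene",(235,120),(130,130),6)):
    im,K,R,t=cam(n);c=im[off[1]:off[1]+sz[1],off[0]:off[0]+sz[0]]
    c=cv2.resize(np.clip(c*1.5,0,255).astype(np.uint8),None,fx=f,fy=f,interpolation=cv2.INTER_CUBIC)
    draw(c,K,R,t,T,rack,f,off);draw(c,K,R,t,I_,barsegs(K,R,t,T,(0,255,0)),f,off)
    c=c[:600];cv2.imwrite(f"pics/{tag}_{n}.png",c)
E
python3 ov.py .618 -.088 .032 ov1; python3 - <<'E'
from h import *
I,K,R,t=cam("top")
for u in(250+448/4.7,250+490/4.7):
    p=ray(K,R,t,u,157.9,.222);print(p)
    c,s=np.cos(.032),np.sin(.032);d=p[:2]-[.618,-.088];print(d@[c,s],d@[-s,c])
E
```

```text
[ 0.61763654 -0.12527465  0.222     ]
-0.0015558574995172179 -0.03724393817578554
[ 0.61792276 -0.14859232  0.222     ]
-0.002015823999191715 -0.06055882326042715
```

View pics/ov1_top.png

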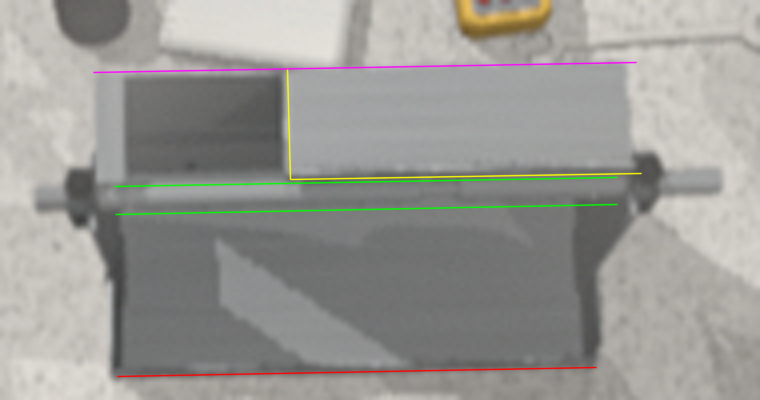

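View pics/ov1_scene.png

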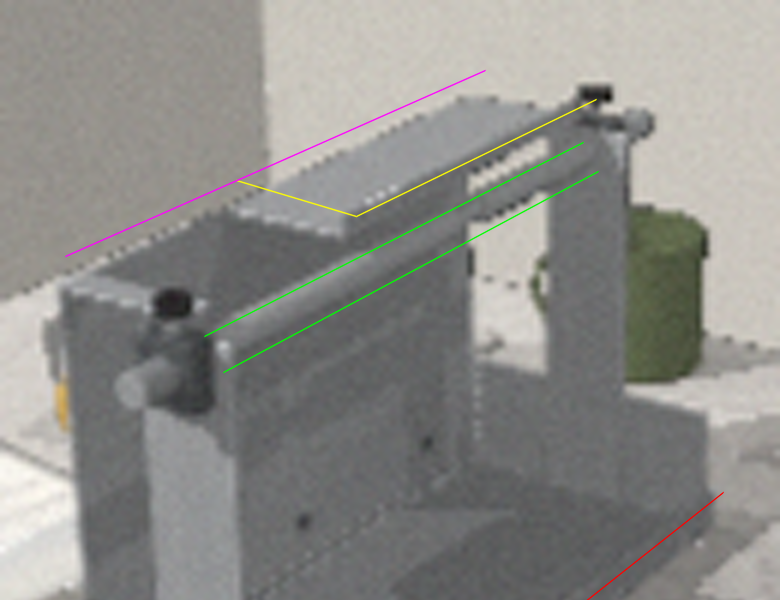

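```bash
python3 -m pendant '-38 -29.5 -8 -.145; -76 -59 -16 -.29; -114 -88.5 -24 -.435; -152 -118 -32 -.58; -190 -147.5 -40 -.725; -228 -177 -48 -.87; -266 -206.5 -56 -1.015; -304 -236 -64 -1.16' 1 60; python3 - <<'E'
from h import *
s=sense();R=np.array(s["orientation"]);p=np.array(s["ee_pos"]);print(p,np.degrees(np.arctan2(R[1,0],R[0,0])))
d=np.array([.483,.294,.262])-p;print(R.T@d*1000,np.radians(np.degrees(np.arctan2(R[1,0],R[0,0]))-14.8))
E
```

```text
clock: 2.3
ee_pos: [0.2954, -0.169, 0.2633]
orientation: [[0.992, -0.124, 0.001], [-0.124, -0.992, -0.001], [0.001, 0.001, -1.0]]
ft_force: [1.6, 0.6, 0.3]
opening: 0.0853
[ 0.29542918 -0.16901861  0.26330865] -7.105663488016692
[ 128.85333061 -482.66571882    1.17478381] -0.3823259526997967
```

```bash
python3 -m pendant '12.5 -47 0 -.06; 25 -94 0 -.12; 37.5 -141 0 -.18; 50 -188 0 -.24; 62.5 -235 0 -.3; 75 -282 0 -.38; 87.5 -329 0 -.382; 100 -376 0 -.382'; python3 - <<'E'
from h import *
s=sense();R=np.array(s["orientation"]);p=np.array(s["ee_pos"]);print(p,np.degrees(np.arctan2(R[1,0],R[0,0])))
d=np.array([.483,.294,.262])-p;print(R.T@d*1000,np.radians(np.degrees(np.arctan2(R[1,0],R[0,0]))-14.8))
print(s["qpos"])
for n,o in(("scene",(180,150)),("top",(80,80))):
    im,K,Rc,t=cam(n);c=im[o[1]:o[1]+180,o[0]:o[0]+240]
    cv2.imwrite(f"pics/a_{n}.png",cv2.resize(c,None,fx=3,fy=3,interpolation=cv2.INTER_CUBIC))
E
```

```text
clock: 3.1
ee_pos: [0.4431, 0.1916, 0.2629]
orientation: [[0.968, 0.251, 0.001], [0.251, -0.968, -0.0], [0.001, 0.0, -1.0]]
ft_force: [-0.1, -1.6, 0.9]
opening: 0.0855
[0.44306811 0.19158314 0.26285858] 14.541587662411695
[ 64.36712654 -89.11006422   0.88115732] -0.004510146118691036
[ 1.46254609e+01  9.33117277e+00 -1.39032250e+01  6.67222317e+01
 -1.68949042e-02  9.00838733e+01]
```

View pics/a_scene.png

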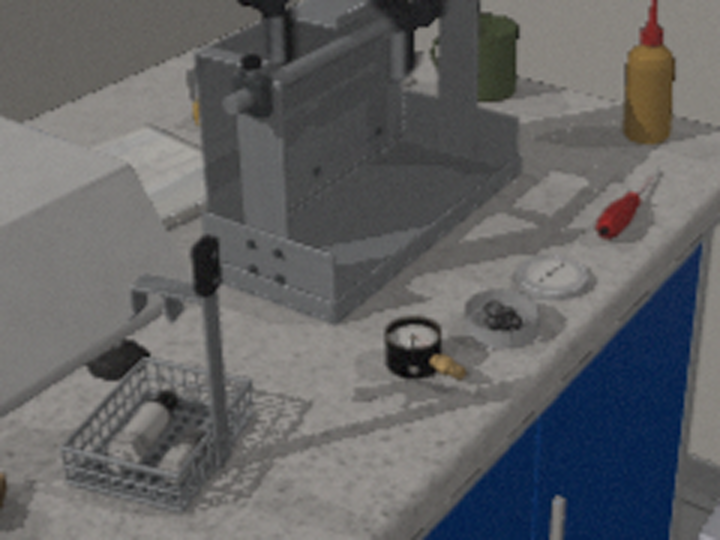

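View pics/a_top.png

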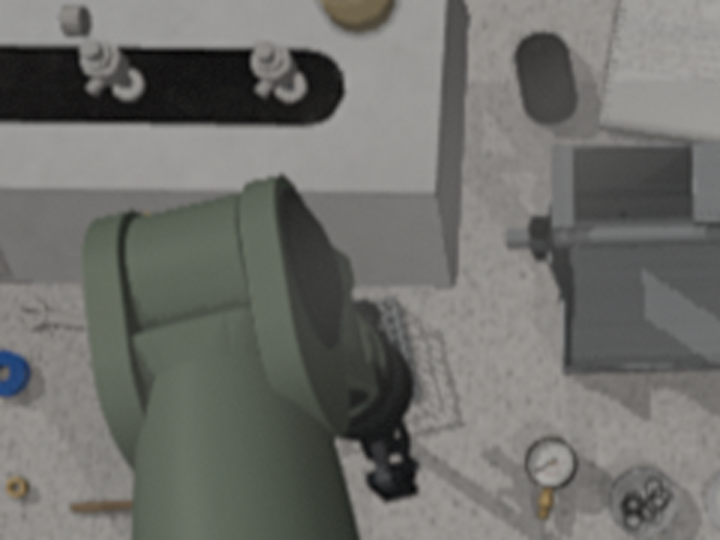

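```bash
python3 -m pendant '24 -33 0 -.0045; 48 -66 0 -.0045; 64 -89 0 -.0045; 64 -89 5 -.0045; 64 -89 30 -.0045; 64 -89 55 -.0045; 64 -89 80 -.0045; 64 -89 80 -.0045'; python3 - <<'E'
from h import *
s=sense();R=np.array(s["orientation"]);p=np.array(s["ee_pos"]);print(p,s["ft_force"])
im,K,Rc,t=cam("scene");o=(180,170);c=im[o[1]:o[1]+150,o[0]:o[0]+150]
cv2.imwrite("pics/b.png",cv2.resize(np.clip(c*1.4,0,255).astype(np.uint8),None,fx=4,fy=4,interpolation=cv2.INTER_CUBIC))
E
```

```text
clock: 4.0
ee_pos: [0.4795, 0.2892, 0.1794]
orientation: [[0.967, 0.254, -0.006], [0.254, -0.967, -0.003], [-0.007, 0.001, -1.0]]
ft_force: [-0.1, 0.2, -0.4]
opening: 0.0856
[0.47953135 0.28915698 0.17941453] [-0.12546664  0.212526   -0.39393639]
```

View pics/b.png

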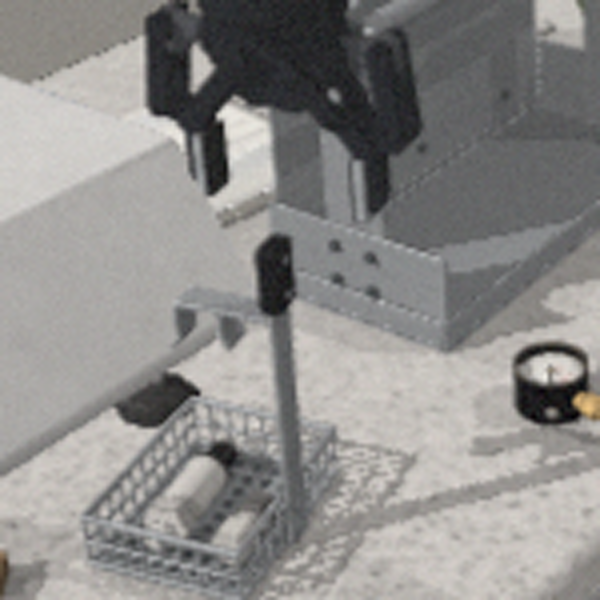

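```bash
python3 - <<'E'
from h import *
s=sense();p=np.array(s["ee_pos"]);print(p,s["clock"],s["qpos"])
im,K,R,t=cam("scene")
c0=-R.T@t;print("cam",c0)
for q in([.4795,.2892,.179],[.4795,.2892,.192],[.483,.294,.203],[.483,.294,.0],[.525,.303,0]):
    print(q,(proj(K,R,t,q)-[180,170])*4)
o=(150,130);c=im[o[1]:o[1]+200,o[0]:o[0]+200];cv2.imwrite("pics/c.png",cv2.resize(np.clip(c*1.4,0,255).astype(np.uint8),None,fx=3,fy=3,interpolation=cv2.INTER_CUBIC))
E
```

```text
[0.48080631 0.28984857 0.18153782] 4.05 [ 2.35602560e+01  2.07526222e+01 -1.06235283e+01  5.88513599e+01
 -1.66697038e-02  9.88668327e+01]
cam [-0.07130138  0.83773821  0.64610461]
[0.4795, 0.2892, 0.179] [[295.15888073 274.81331282]]
[0.4795, 0.2892, 0.192] [[293.44960338 254.24363054]]
[0.483, 0.294, 0.203] [[281.03169744 238.5107498 ]]
[0.483, 0.294, 0.0] [[306.76770103 536.13662303]]
[0.525, 0.303, 0] [[244.35054891 518.10866039]]
```

View pics/c.png

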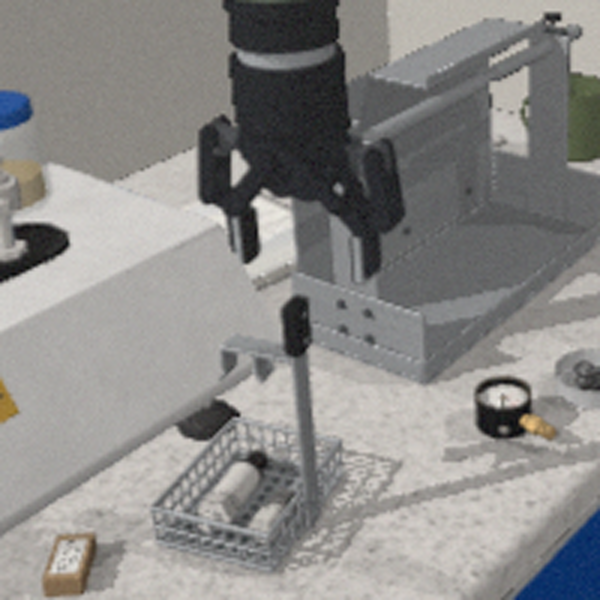

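```bash
python3 - <<'E'
from h import *
im,K,R,t=cam("scene");im2,K2,R2,t2=cam("top")
for q in([.153,-.528,.199],[.153,-.528,.212],[.443,.1916,.2629],[.443,.1916,.276]):
    print(q,proj(K,R,t,q),(proj(K,R,t,q)-[180,150])*3,proj(K2,R2,t2,q))
p=np.array([.4795,.2892,.194]);x=np.array([.967,.254,0])
for s in(1,-1):print((proj(K,R,t,p+s*.0425*x)-[150,130])*3)
a=cv2.imread("pics/scene0.png")[90:170,470:550];cv2.imwrite("pics/d.png",cv2.resize(np.clip(a*1.4,0,255).astype(np.uint8),None,fx=7,fy=7,interpolation=cv2.INTER_CUBIC))
print(cv2.absdiff(im,cv2.imread("pics/a_scene.png")[:1,:1] if 0 else im).sum())
E
```

```text
[0.153, -0.528, 0.199] [[500.45876454 153.84590284]] [[961.37629363  11.53770851]] [[508.54215623 344.37848747]]
[0.153, -0.528, 0.212] [[501.216651   150.03979731]] [[9.63649953e+02 1.19391923e-01]] [[510.87453723 345.08043021]]
[0.443, 0.1916, 0.2629] [[293.33028489 192.18744614]] [[339.99085466 126.56233843]] [[217.39585671 220.58268323]]
[0.443, 0.1916, 0.276] [[293.1549481  186.81961966]] [[339.46484431 110.45885898]] [[216.3060241  219.82525099]]
[[258.12166099 298.39726397]]
[[363.18246347 318.47858289]]
0
```

View pics/d.png

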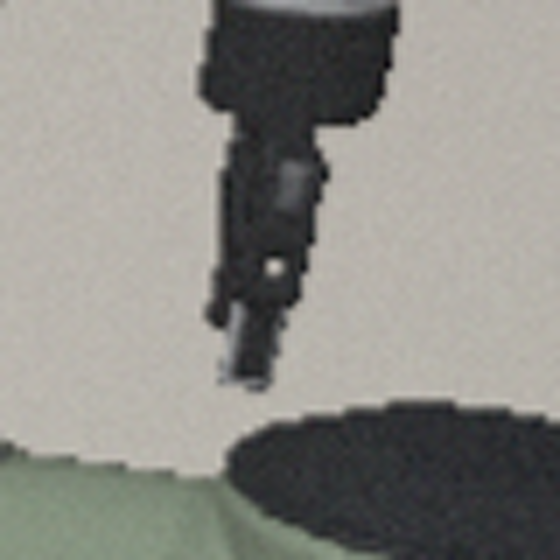

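```bash
python3 -m pendant '3 -3 5 0; 3 -3 10 0; 3 -3 16 0; 3 -3 16 0; 3 -3 16 0; 3 -3 16 0; 3 -3 16 0; 3 -3 16 0'; python3 - <<'E'
from h import *
s=sense();print(s["ee_pos"],s["ft_force"],s["clock"])
im,K,R,t=cam("scene")
o=(150,130);c=im[o[1]:o[1]+200,o[0]:o[0]+200];cv2.imwrite("pics/e.png",cv2.resize(np.clip(c*1.4,0,255).astype(np.uint8),None,fx=3,fy=3,interpolation=cv2.INTER_CUBIC))
E
```

```text
clock: 5.0
ee_pos: [0.4846, 0.2952, 0.1669]
orientation: [[0.967, 0.255, 0.0], [0.255, -0.967, 0.0], [0.0, -0.0, -1.0]]
ft_force: [-0.4, -0.8, -0.2]
opening: 0.0851
[0.48460158 0.29522077 0.1668688 ] [-0.42282339 -0.81571288 -0.1631003 ] 5.0
```

View pics/e.png

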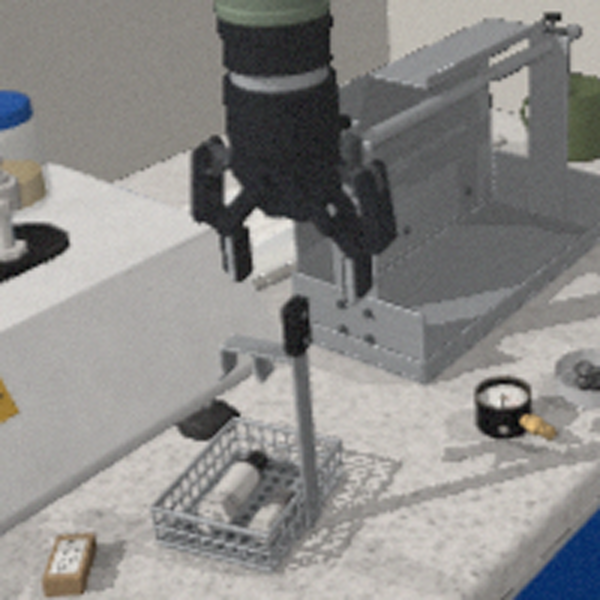

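```bash
python3 -m pendant '0 0 0 0; 0 0 0 0; 0 0 0 0; 0 0 0 0; 0 0 0 0; 0 0 0 0; 0 0 0 0; 0 0 0 0' -0.8 20; python3 - <<'E'
from h import *
s=sense();print(s["ee_pos"],s["ft_force"],s["clock"])
im,K,R,t=cam("scene")
o=(150,130);c=im[o[1]:o[1]+200,o[0]:o[0]+200];cv2.imwrite("pics/f.png",cv2.resize(np.clip(c*1.4,0,255).astype(np.uint8),None,fx=3,fy=3,interpolation=cv2.INTER_CUBIC))
E
```

```text
clock: 5.85
ee_pos: [0.4848, 0.2953, 0.1669]
orientation: [[0.967, 0.255, 0.001], [0.255, -0.967, 0.0], [0.001, -0.0, -1.0]]
ft_force: [1.4, 0.2, 1.4]
opening: 0.0128
[0.48483728 0.29527667 0.16687147] [1.36115046 0.20637628 1.39119689] 5.85
```

View pics/f.png

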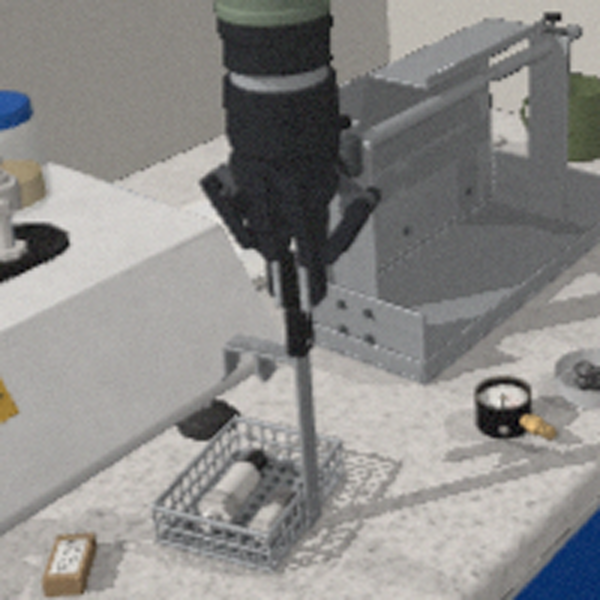

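```bash
python3 - <<'E'
from h import *
im,K,R,t=cam("scene");s=sense();print(s["ee_pos"],s["ft_force"],s["torque"],s["opening"],s["clock"])
o=(220,190);c=im[o[1]:o[1]+80,o[0]:o[0]+80];cv2.imwrite("pics/g.png",cv2.resize(np.clip(c*1.8,0,255).astype(np.uint8),None,fx=7,fy=7,interpolation=cv2.INTER_CUBIC))
o=(80,80)
im=cam("top")[0];c=im[o[1]:o[1]+180,o[0]:o[0]+240]
cv2.imwrite("pics/g_top.png",cv2.resize(c,None,fx=3,fy=3,interpolation=cv2.INTER_CUBIC))
E
```

```text
[0.48476103 0.29526621 0.16687818] [1.57791923 0.18726429 1.91856365] [ 0.01507562 -0.22170196  0.04276785] 0.012737100037348736 5.95
```

View pics/g.png

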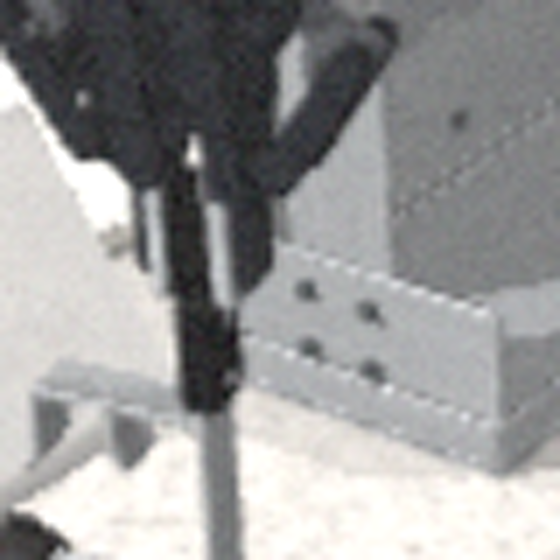

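View pics/g_top.png

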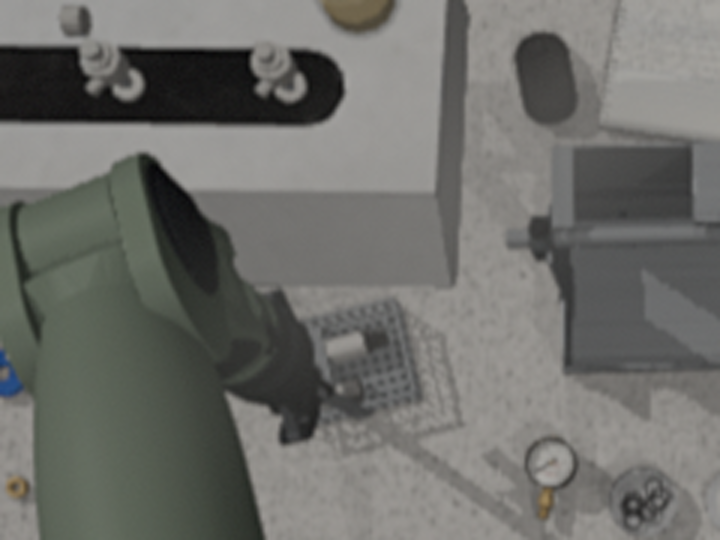

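```bash
python3 -m pendant '0 0 0 0; 0 0 0 0; 0 0 -10 0; 0 0 -20 0; 0 0 -20 0; 0 0 -20 0; 0 0 -20 0; 0 0 -20 0' -0.4 20;python3 -m pendant '0 0 0 0; 0 0 0 0; 0 0 0 0; 0 0 0 0; 0 0 0 0; 0 0 0 0; 0 0 0 0; 0 0 0 0' -0.9 20; python3 - <<'E'
from h import *
im,K,R,t=cam("scene");s=sense();print(s["ee_pos"],s["ft_force"],s["torque"],s["opening"],s["clock"])
o=(220,190);c=im[o[1]:o[1]+80,o[0]:o[0]+80];cv2.imwrite("pics/h.png",cv2.resize(np.clip(c*1.8,0,255).astype(np.uint8),None,fx=7,fy=7,interpolation=cv2.INTER_CUBIC))
E
```

```text
clock: 6.8
ee_pos: [0.4843, 0.2951, 0.1864]
orientation: [[0.967, 0.255, -0.001], [0.255, -0.967, -0.0], [-0.001, 0.0, -1.0]]
ft_force: [0.2, 0.7, -0.4]
opening: 0.0258
clock: 7.6
ee_pos: [0.4845, 0.2952, 0.1867]
orientation: [[0.967, 0.255, -0.0], [0.255, -0.967, 0.0], [0.0, -0.0, -1.0]]
ft_force: [-0.5, 0.6, -0.3]
opening: 0.0043
[0.48447446 0.29518428 0.1866991 ] [-0.43814561  0.61099237 -0.0310363 ] [ 0.01994315  0.03265688 -0.04376319] 0.004634606718079576 7.65
```

View pics/h.png

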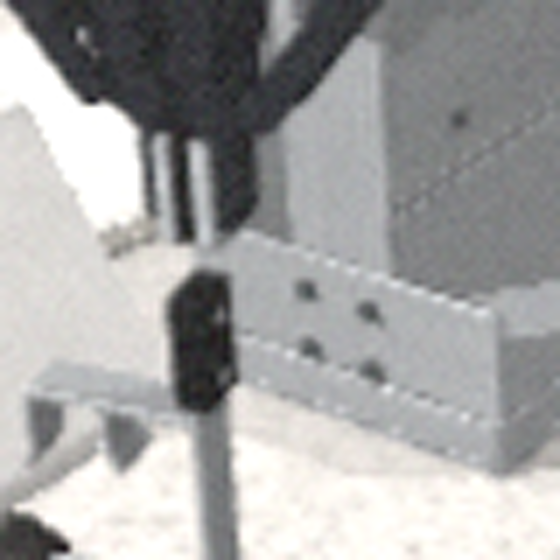

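```bash
python3 -m pendant '0 0 0 0; 0 0 0 0; 0 0 0 0; -3 0 0 0; -3 0 12 0; -3 0 24 0; -3 0 36 0; -3 0 36 0' 0.0 20;python3 - <<'E'
from h import *
im,K,R,t=cam("scene");s=sense();print(s["ee_pos"],s["ft_force"],s["torque"],s["opening"],s["clock"])
o=(220,190);c=im[o[1]:o[1]+80,o[0]:o[0]+80];cv2.imwrite("pics/i.png",cv2.resize(np.clip(c*1.8,0,255).astype(np.uint8),None,fx=7,fy=7,interpolation=cv2.INTER_CUBIC))
E
```

```text
clock: 8.45
ee_pos: [0.4798, 0.2936, 0.1479]
orientation: [[0.967, 0.255, -0.004], [0.255, -0.967, -0.002], [-0.004, 0.001, -1.0]]
ft_force: [-1.0, 0.1, -0.6]
opening: 0.0423
[0.48047266 0.29389523 0.14905198] [-0.07880935  0.30582138  0.8156814 ] [0.01049198 0.01468561 0.01905587] 0.042352361319352654 8.5
```

View pics/i.png

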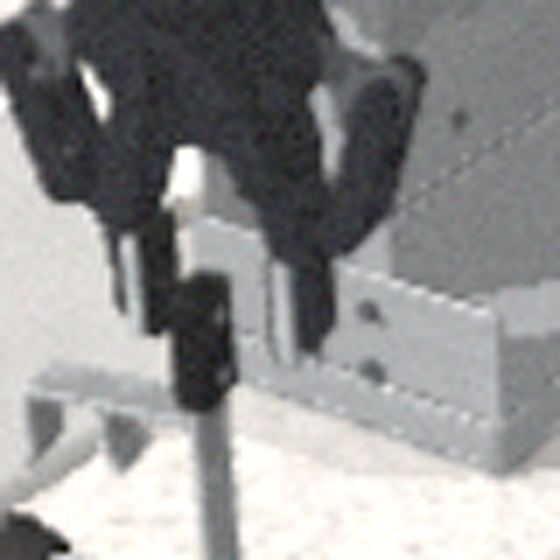

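```bash
python3 -m pendant '4 0 3 0; 4 0 7 0; 4 0 7 0; 4 0 7 0; 4 0 7 0; 4 0 7 0; 4 0 7 0; 4 0 7 0' -1 90;python3 - <<'E'
from h import *
im,K,R,t=cam("scene");s=sense();print(s["ee_pos"],s["ft_force"],s["torque"],s["opening"],s["clock"])
o=(220,190);c=im[o[1]:o[1]+80,o[0]:o[0]+80];cv2.imwrite("pics/j.png",cv2.resize(np.clip(c*1.8,0,255).astype(np.uint8),None,fx=7,fy=7,interpolation=cv2.INTER_CUBIC))
E
```

```text
clock: 9.3
ee_pos: [0.486, 0.2957, 0.1441]
orientation: [[0.967, 0.255, 0.001], [0.255, -0.967, 0.001], [0.001, -0.0, -1.0]]
ft_force: [2.0, 0.9, 2.2]
opening: 0.0124
[0.48599955 0.29568266 0.14406897] [2.39333321 0.60759678 2.65849816] [ 0.25987452 -0.6385478  -0.03750084] 0.011738355690731145 9.35
```

View pics/j.png

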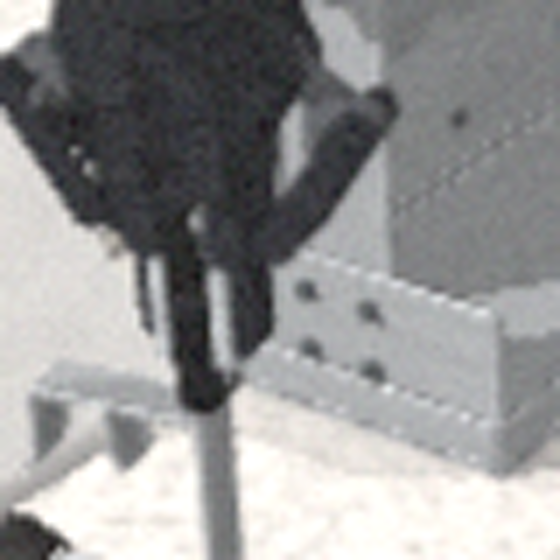

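```bash
python3 -m pendant '0 0 -4 0; 0 0 -14 0; 0 0 -30 0; 0 0 -50 0; 0 0 -72 0; 0 0 -92 0; 0 0 -108 0; 0 0 -115 0' -1 100;python3 - <<'E'
from h import *
im,K,R,t=cam("scene");s=sense();print(s["ee_pos"],s["ft_force"],s["torque"],s["opening"],s["clock"])
o=(150,110);c=im[o[1]:o[1]+200,o[0]:o[0]+200];cv2.imwrite("pics/k.png",cv2.resize(np.clip(c*1.4,0,255).astype(np.uint8),None,fx=3,fy=3,interpolation=cv2.INTER_CUBIC))
E
```

```text
clock: 10.15
ee_pos: [0.485, 0.2953, 0.2598]
orientation: [[0.967, 0.255, -0.0], [0.255, -0.967, -0.0], [-0.0, -0.0, -1.0]]
ft_force: [-0.4, -0.0, -6.3]
opening: 0.0121
[0.4853159  0.29540582 0.26021752] [ 1.03518447  0.14189142 -5.69075873] [-0.03310673  0.15309904 -0.04375878] 0.012476043314259597 10.2
```

View pics/k.png

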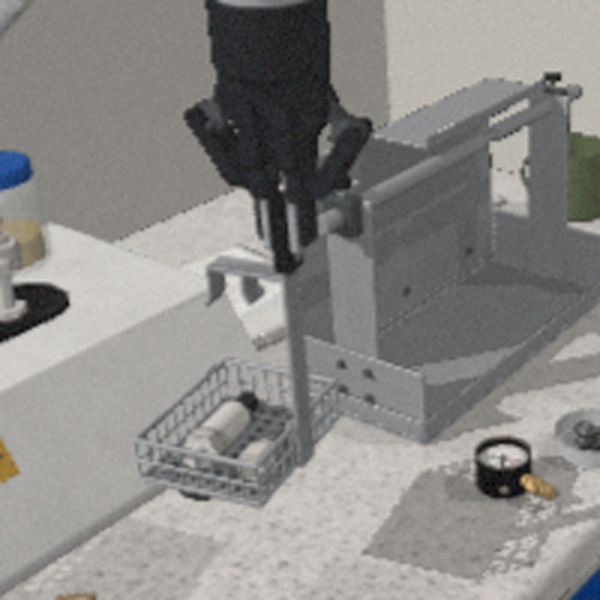

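```bash
python3 -m pendant '-4 10 0 .01; -11 29 0 .03; -21 54 0 .05; -31 81 0 .075; -42 109 0 .1; -53 138 0 .125; -64 167 0 .15; -75 196 0 .175';python3 -m pendant '-9 21 0 .02; -19 43 0 .035; -26 64 0 .045; -31 78 0 .051; -32 85 0 .051; -32 85 0 .051; -32 85 0 .051; -32 85 0 .051';python3 - <<'E'
from h import *
im,K,R,t=cam("scene");s=sense();print(s["ee_pos"],s["ft_force"],s["torque"],s["opening"],s["clock"])
o=(200,60);c=im[o[1]:o[1]+200,o[0]:o[0]+200];cv2.imwrite("pics/l.png",cv2.resize(np.clip(c*1.4,0,255).astype(np.uint8),None,fx=3,fy=3,interpolation=cv2.INTER_CUBIC))
o=(220,80);im=cam("top")[0];c=im[o[1]:o[1]+180,o[0]:o[0]+240]
cv2.imwrite("pics/l_top.png",cv2.resize(np.clip(c*1.4,0,255).astype(np.uint8),None,fx=3,fy=3,interpolation=cv2.INTER_CUBIC))
E
```

```text
clock: 11.0
ee_pos: [0.4608, 0.0849, 0.2572]
orientation: [[0.997, 0.081, -0.003], [0.081, -0.997, -0.001], [-0.003, 0.001, -1.0]]
ft_force: [0.2, -0.5, -5.4]
opening: 0.0124
clock: 11.8
ee_pos: [0.4379, 0.0001, 0.2585]
orientation: [[0.999, 0.032, -0.0], [0.032, -0.999, 0.0], [-0.0, -0.0, -1.0]]
ft_force: [-0.7, -0.7, -5.8]
opening: 0.0122
[4.37912233e-01 8.93877240e-05 2.58494319e-01] [-0.22730332  0.06383346 -6.4881421 ] [-0.05140478  0.23871376 -0.02651939] 0.012340902723278051 11.85
```

View pics/l.png

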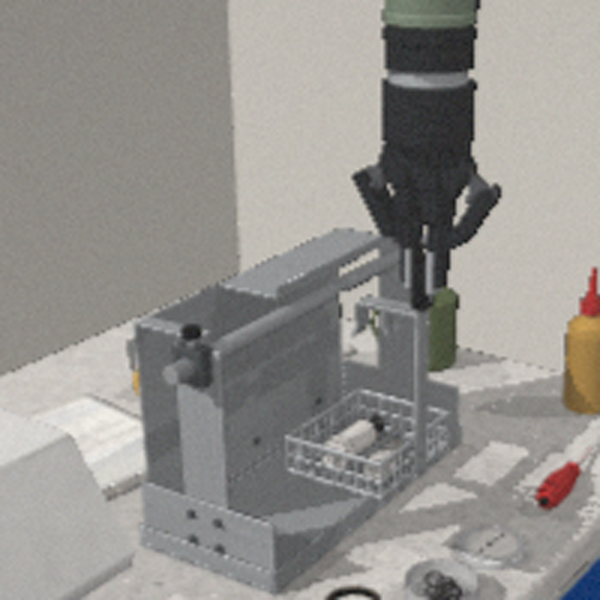

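View pics/l_top.png

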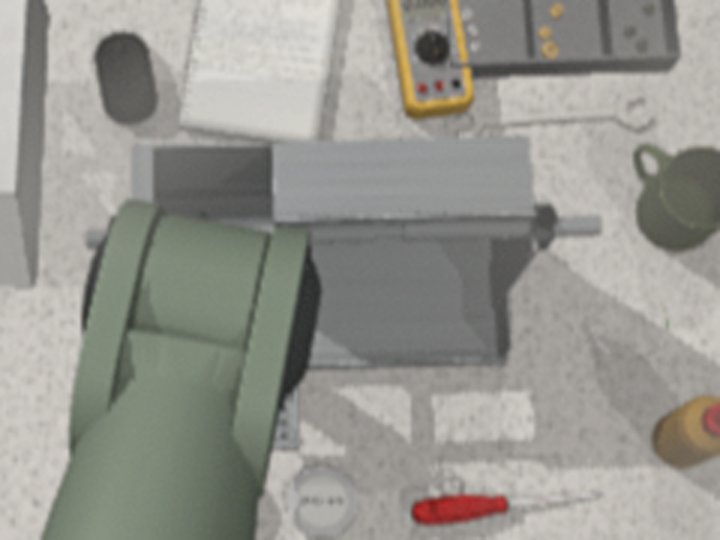

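```bash
cat > bk.py <<'E'
from h import *
import sys
# x y yaw z of basket origin; tag; crop off size f ; rack pose
def segs(z):
    g=(0,255,0);r=(0,0,255);y=(0,255,255);S=[]
    for h in(0,.036):
        c=[(-.042,-.06,h),(.056,-.06,h),(.056,.06,h),(-.042,.06,h)]
        S+=[(c[i],c[(i+1)%4],g) for i in range(4)]
    for yy in(-.01,.01):
        S+=[((-.046,yy,.1585),(.0155,yy,.1585),r),((.0155,yy,.1585),(.0155,yy,.133),r),((-.0155,yy,.155),(-.0155,yy,.141),r)]
    S+=[((.0155,-.01,.1585),(.0155,.01,.1585),r)]
    for a in(-.0535,-.0395):
        for b in(-.011,.011):S+=[((a,b,.161),(a,b,.203),y)]
    return [(np.array(a)+[0,0,z],np.array(b)+[0,0,z],c) for a,b,c in S]
def ovl(x,y,yaw,z,rp,out,off,sz,f):
    im,K,R,t=cam("scene");c=im[off[1]:off[1]+sz[1],off[0]:off[0]+sz[0]]
    c=cv2.resize(np.clip(c*1.4,0,255).astype(np.uint8),None,fx=f,fy=f,interpolation=cv2.INTER_CUBIC)
    raw=c.copy()
    draw(c,K,R,t,rk(x,y,yaw),segs(z),f,off)
    T=rk(*rp);draw(c,K,R,t,T,rack[1:3],f,off);draw(c,K,R,t,lambda P:np.atleast_2d(P),barsegs(K,R,t,T,(255,255,0)),f,off)
    cv2.imwrite(out,c);cv2.imwrite(out.replace(".png","_raw.png"),raw)
E
python3 - <<'E'
from bk import *
ovl(.438+.0465,.0015,.032,.1145,(.618,-.088,.032),"pics/m.png",(240,125),(125,110),6)
E
```

```text
(no output)
```

View pics/m.png

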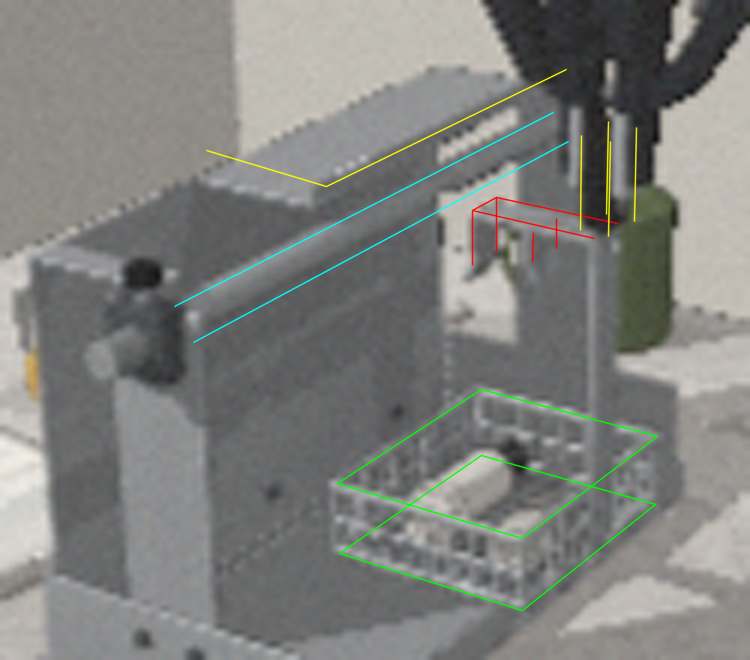

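View pics/m_raw.png

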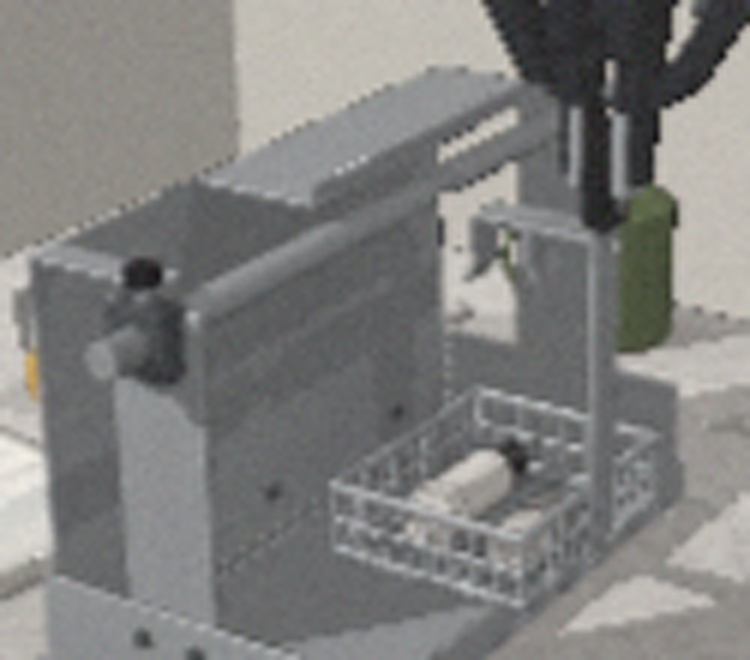

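```bash
python3 - <<'E'
from bk import *
im,K,R,t=cam("scene")
T=rk(.618,-.088,.032)
for y in(.15,.085,.05,0,-.037,-.061,-.1,-.15):print(y,np.round((proj(K,R,t,T([[0,y,.215]]))-[260,125])*8,0))
print(np.round((proj(K,R,t,T([[.003,.05,.245],[.003,.05,.2325],[.076,.05,.2325]]))-[260,125])*8,0))
c=im[125:190,260:360];c=cv2.resize(np.clip((c.astype(float)-30)*2,0,255).astype(np.uint8),None,fx=8,fy=8,interpolation=cv2.INTER_LANCZOS4)
cv2.imwrite("pics/n.png",c)
E
```

```text
0.15 [[108. 414.]]
0.085 [[222. 354.]]
0.05 [[280. 324.]]
0 [[358. 283.]]
-0.037 [[412. 254.]]
-0.061 [[446. 237.]]
-0.1 [[499. 209.]]
-0.15 [[564. 175.]]
[[271. 244.]
 [272. 277.]
 [113. 240.]]
```

View pics/n.png

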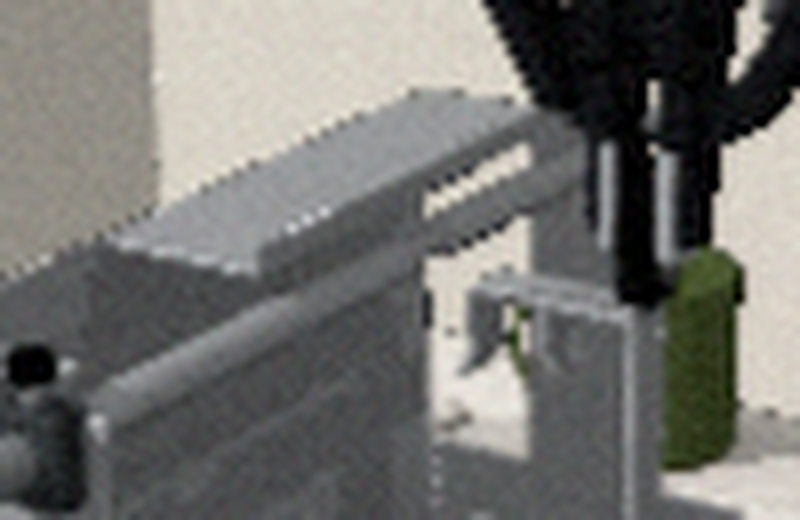

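```bash
python3 -m pendant '8 0.5 0 0; 25 1.5 0 0; 50 3 0 0; 77 5 0 0; 102 7 0 0; 122 8 0 0; 132 8.8 0 0; 135 8.8 0 0';python3 - <<'E'
from bk import *
s=sense();print(s["ee_pos"],s["ft_force"],s["torque"],s["opening"],s["clock"])
p=s["ee_pos"];ovl(p[0]+.0465,p[1]+.0015,.032,p[2]-.144,(.6225,-.089,.032),"pics/o.png",(235,110),(125,110),6)
E
```

```text
clock: 12.8
ee_pos: [0.5741, -0.0051, 0.258]
orientation: [[0.999, 0.032, -0.001], [0.032, -0.999, 0.0], [-0.001, -0.0, -1.0]]
ft_force: [-0.2, -0.1, -6.5]
opening: 0.0121
[ 0.57410679 -0.00508279  0.25802871] [-0.21939215 -0.13697116 -6.51921948] [0.03223516 0.54681421 0.00124151] 0.01210214117372754 12.8
```

View pics/o.png

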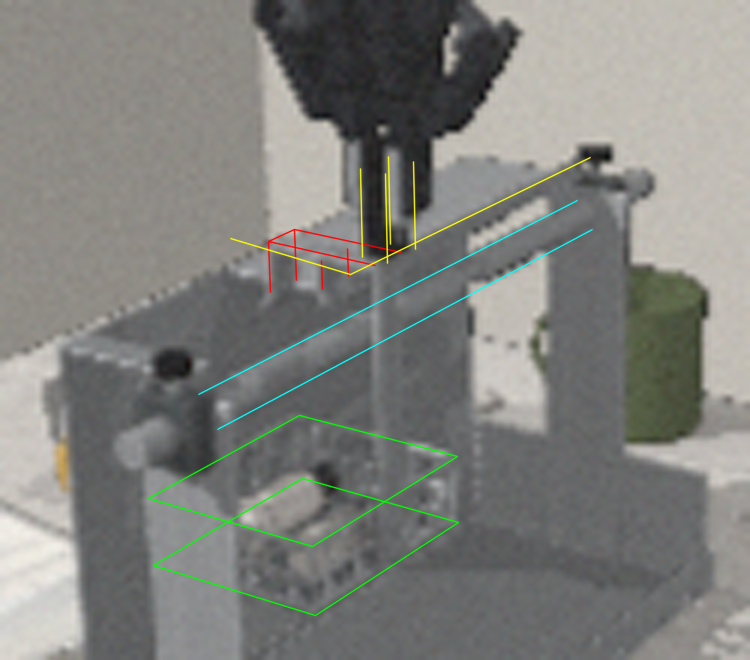

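View pics/o_raw.png

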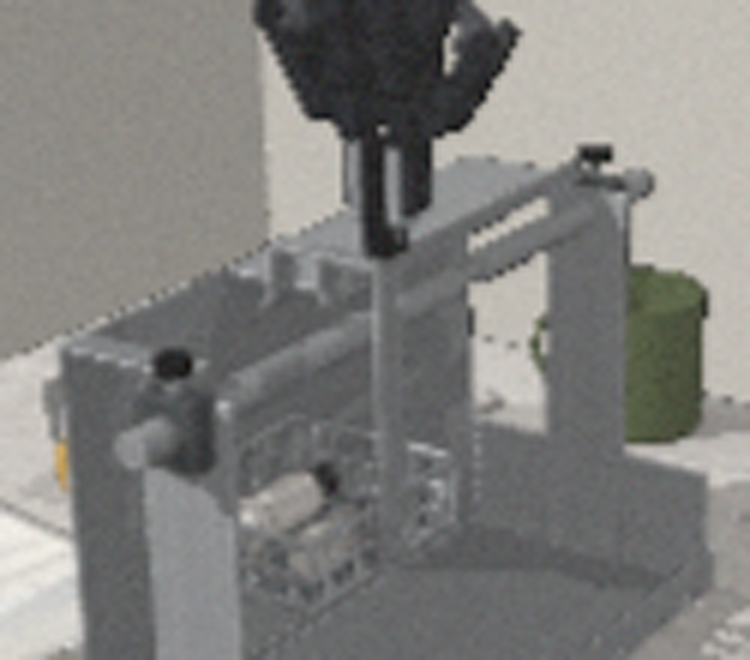

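```bash
python3 -m pendant '0 0 3 0; 0 0 7 0; 0 0 11 0; 0 0 15 0; 0 0 19 0; 0 0 22 0; 0 0 25 0; 0 0 25 0';python3 - <<'E'
from bk import *
s=sense();print(s["ee_pos"],s["ft_force"],s["torque"],s["opening"],s["clock"])
p=s["ee_pos"];ovl(p[0]+.0465,p[1]+.0015,.032,p[2]-.144,(.6225,-.089,.032),"pics/p.png",(255,125),(90,75),8)
E
```

```text
clock: 13.65
ee_pos: [0.5729, -0.0051, 0.2332]
orientation: [[1.0, 0.032, -0.001], [0.032, -1.0, 0.0], [-0.001, -0.0, -1.0]]
ft_force: [0.2, 0.4, -6.4]
opening: 0.0119
[ 0.57287619 -0.00505435  0.2331793 ] [ 0.19807337  0.35267287 -6.44797044] [-0.00087768  0.29053887 -0.01676096] 0.011929072714410457 13.65
```

View pics/p.png

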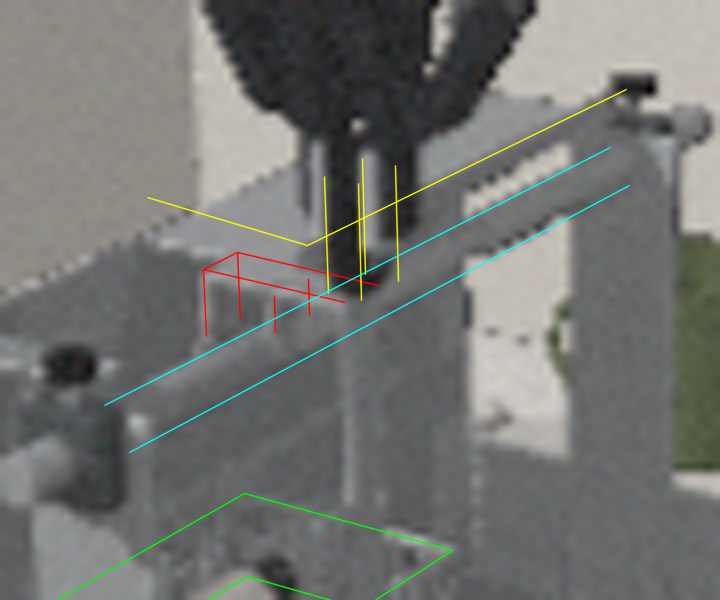

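View pics/p_raw.png

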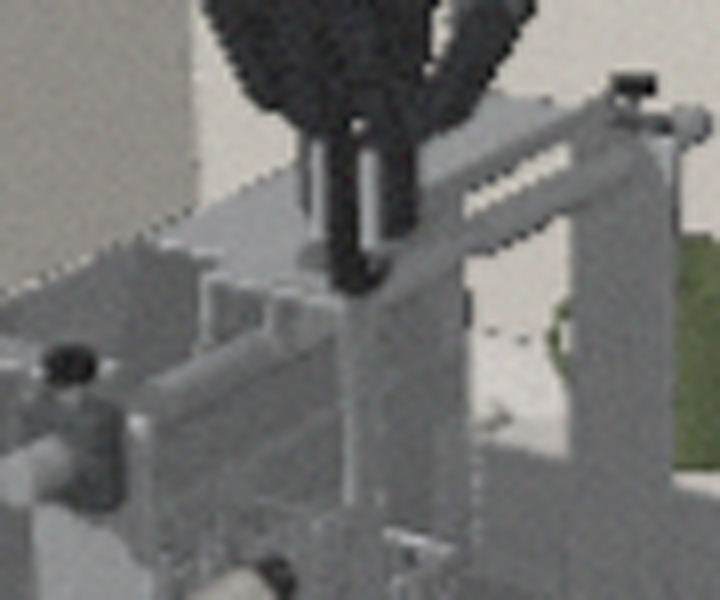

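```bash
python3 -m pendant '0 0 4 0; 0 0 8 0; 0 0 11 0; 0 0 14 0; 0 0 16 0; 0 0 16 0; 0 0 16 0; 0 0 16 0';python3 - <<'E'
from bk import *
s=sense();print(s["ee_pos"],s["ft_force"],s["torque"],s["opening"],s["clock"])
E
```

```text
clock: 14.5
ee_pos: [0.5733, -0.0051, 0.2178]
orientation: [[1.0, 0.031, 0.0], [0.031, -1.0, -0.0], [0.0, 0.0, -1.0]]
ft_force: [0.4, -0.1, -4.7]
opening: 0.0122
[ 0.57328538 -0.00511153  0.2178486 ] [ 0.39701952 -0.07024039 -4.67474501] [-0.06737271  0.26960478  0.01614647] 0.012226329370152215 14.5
```

```bash
python3 -m pendant '0 0 1 0; 0 0 2 0; 0 0 3 0; 0 0 4 0; 0 0 4 0; 0 0 4 0; 0 0 4 0; 0 0 4 0';python3 - <<'E'
from bk import *
s=sense();print(s["ee_pos"],s["ft_force"],s["torque"],s["opening"],s["clock"])
p=s["ee_pos"];ovl(p[0]+.0465,p[1]+.0015,.032,p[2]-.144,(.6225,-.089,.032),"pics/q.png",(255,125),(90,75),8)
E
```

```text
clock: 15.3
ee_pos: [0.5732, -0.0051, 0.2137]
orientation: [[1.0, 0.031, 0.0], [0.031, -1.0, -0.0], [0.0, 0.0, -1.0]]
ft_force: [-0.1, 0.3, -6.4]
opening: 0.0121
[ 0.5731819  -0.00510529  0.21372668] [-0.07747354  0.29341809 -6.44321298] [-0.11958514  0.28090152  0.06008474] 0.012099088442663107 15.3
```

View pics/q_raw.png

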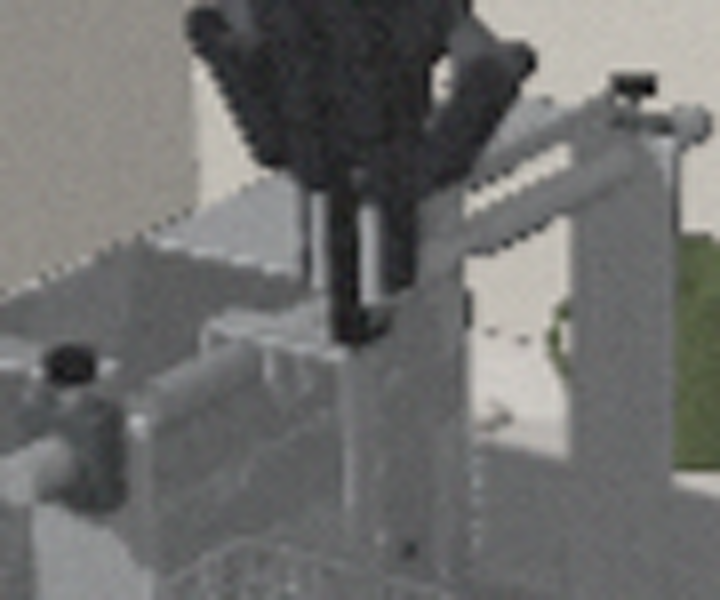

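```bash
python3 -m pendant '0 0 0.5 0; 0 0 1 0; 0 0 1.5 0; 0 0 2 0; 0 0 2 0; 0 0 2 0; 0 0 2 0; 0 0 2 0';python3 - <<'E'
from bk import *
s=sense();print(s["ee_pos"],s["ft_force"],s["torque"],s["opening"],s["clock"])
E
```

```text
clock: 16.15
ee_pos: [0.5732, -0.0052, 0.2128]
orientation: [[1.0, 0.032, 0.001], [0.032, -1.0, -0.0], [0.001, 0.0, -1.0]]
ft_force: [-5.3, 0.6, 5.3]
opening: 0.012
[ 0.57317299 -0.00515184  0.21284378] [-5.33928183  0.59688679  5.26474191] [-0.03779277  1.03665462  0.02147146] 0.011989539228319718 16.15
```

```bash
python3 -m pendant '0 0 -3 0; 0 3 -3 0; 0 9 -3 0; 0 17 -3 0; 0 26 -3 0; 0 34 -3 0; 0 40 -3 0; 0 40 -3 0';python3 - <<'E'
from bk import *
s=sense();print(s["ee_pos"],s["ft_force"],s["torque"],s["opening"],s["clock"])
p=s["ee_pos"];ovl(p[0]+.0465,p[1]+.0015,.032,p[2]-.144,(.6225,-.089,.032),"pics/r.png",(255,125),(90,75),8)
E
```

```text
clock: 16.95
ee_pos: [0.5745, -0.0464, 0.2146]
orientation: [[1.0, 0.03, 0.0], [0.03, -1.0, -0.001], [0.0, 0.001, -1.0]]
ft_force: [-0.5, 0.6, -6.3]
opening: 0.0123
[ 0.57449465 -0.0464203   0.21464308] [-0.51101585  0.58668125 -6.32974288] [0.09851419 0.24555037 0.00613825] 0.012254441357399434 16.95
```

View pics/r_raw.png

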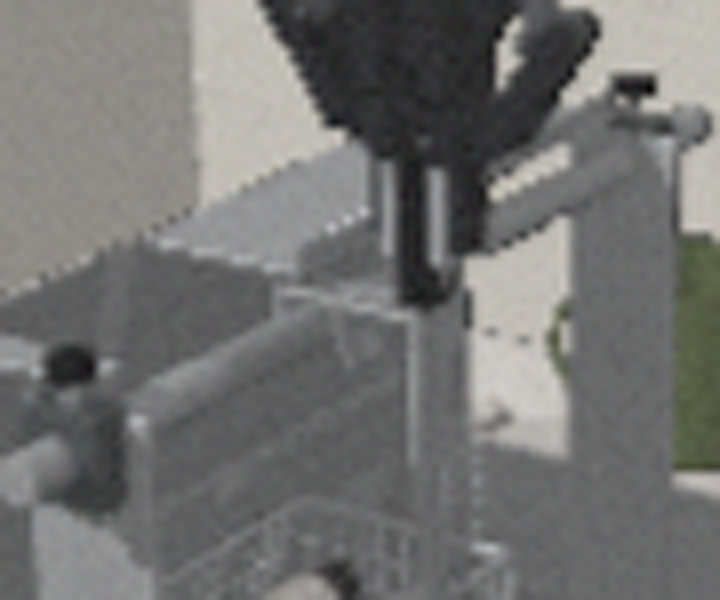

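```bash
python3 -m pendant '0 3 0 0; 0 10 0 0; 0 20 0 0; 0 32 0 0; 0 44 0 0; 0 54 0 0; 0 62 0 0; 0 65 0 0';python3 - <<'E'
from bk import *
s=sense();print(s["ee_pos"],s["ft_force"],s["torque"],s["opening"],s["clock"])
im,K,R,t=cam("top");o=(280,120);c=im[o[1]:o[1]+80,o[0]:o[0]+120]
cv2.imwrite("pics/s_top.png",cv2.resize(np.clip(c*1.6,0,255).astype(np.uint8),None,fx=6,fy=6,interpolation=cv2.INTER_CUBIC))
im=cam("scene")[0];o=(265,120);c=im[o[1]:o[1]+75,o[0]:o[0]+100]
cv2.imwrite("pics/s_s.png",cv2.resize(np.clip(c*1.6,0,255).astype(np.uint8),None,fx=8,fy=8,interpolation=cv2.INTER_CUBIC))
E
```

```text
clock: 17.8
ee_pos: [0.5765, -0.1114, 0.2146]
orientation: [[1.0, 0.03, 0.0], [0.03, -1.0, -0.0], [-0.0, 0.0, -1.0]]
ft_force: [-0.0, 1.1, -6.2]
opening: 0.0122
[ 0.57648008 -0.11140068  0.21462676] [-0.01557853  1.06495725 -6.15307022] [ 0.06019083  0.27934716 -0.00730178] 0.012248575775536705 17.8
```

View pics/s_top.png

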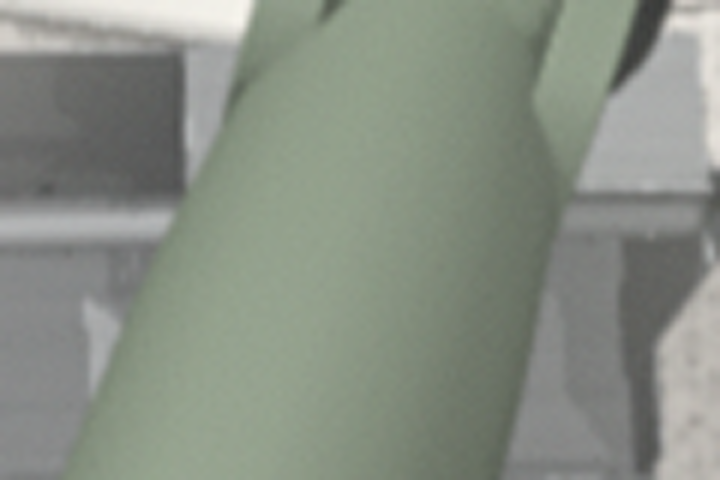

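View pics/s_s.png

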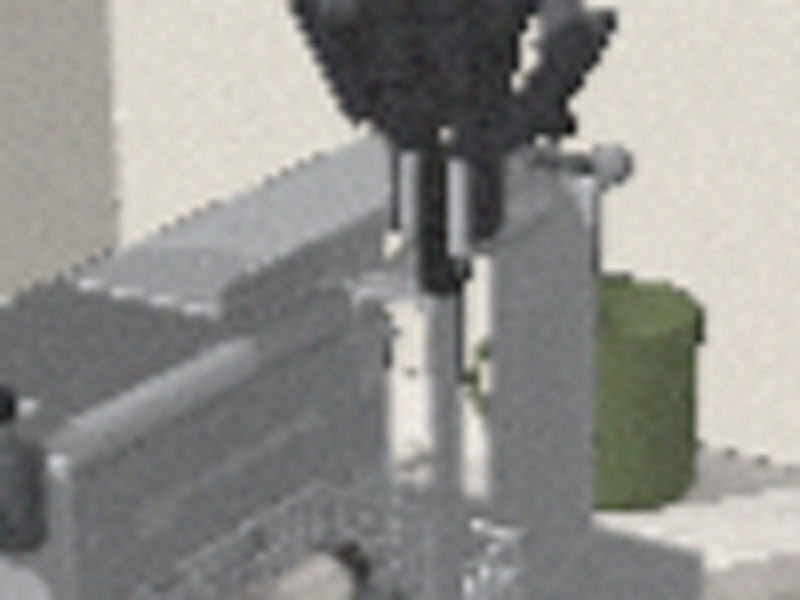

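```bash
python3 -m pendant '0 6 0 0; 0 14 0 0; 0 21 0 0; 0 24 0 0; 0 24 1 0; 0 24 2 0; 0 24 3 0; 0 24 3 0';python3 - <<'E'
from bk import *
s=sense();print(s["ee_pos"],s["ft_force"],s["torque"],s["clock"])
E
```

```text
clock: 18.7
ee_pos: [0.5774, -0.1342, 0.2125]
orientation: [[1.0, 0.032, 0.001], [0.032, -1.0, -0.001], [0.001, 0.001, -1.0]]
ft_force: [-1.6, -1.5, 0.9]
opening: 0.0122
[ 0.57735052 -0.13420043  0.21250133] [-1.60994944 -1.54579621  0.87265627] [-0.21245677  0.58143737 -0.01365283] 18.7
```

```bash
python3 -m pendant '0 1 0 0; 0 2 0.3 0; 0 3 0.3 0; 0 4 0.3 0; 0 4 0.3 0; 0 4 0.3 0; 0 4 0.3 0; 0 4 0.3 0';python3 - <<'E'
from bk import *
s=sense();print(s["ee_pos"],s["ft_force"],s["torque"],s["clock"])
E
```

```text
clock: 19.5
ee_pos: [0.5773, -0.1381, 0.2111]
orientation: [[1.0, 0.031, -0.0], [0.031, -1.0, 0.0], [-0.0, -0.0, -1.0]]
ft_force: [1.1, 0.5, -6.1]
opening: 0.0125
[ 0.57727295 -0.13812088  0.21108327] [ 1.1333591   0.49617293 -6.12537361] [-0.00731552  0.28450204  0.02945191] 19.5
```

Dropped free: over the groove. Lower a little further.

```bash
python3 -m pendant '0 0 0.7 0; 0 0 1.4 0; 0 0 2 0; 0 0 2.5 0; 0 0 3 0; 0 0 3 0; 0 0 3 0; 0 0 3 0';python3 - <<'E'
from bk import *
s=sense();print(s["ee_pos"],s["ft_force"],s["torque"],s["clock"])
E
```

```text
clock: 20.3
ee_pos: [0.5774, -0.1381, 0.2087]
orientation: [[1.0, 0.031, 0.0], [0.031, -1.0, -0.0], [0.0, 0.0, -1.0]]
ft_force: [-1.7, 1.1, -1.9]
opening: 0.0123
[ 0.57735154 -0.13806853  0.20867327] [-1.74543292  1.06464021 -1.89826405] [0.07775347 0.49930166 0.01007815] 20.3
```

```bash
python3 -m pendant '0 0 0.4 0; 0 0 0.4 0; 0 0 0.4 0; 0 0 0.4 0; 0 0 0.4 0; 0 0 0.4 0; 0 0 0.4 0; 0 0 0.4 0' -0.3 20;python3 - <<'E'
from bk import *
s=sense();print(s["ee_pos"],s["ft_force"],s["torque"],s["opening"],s["clock"])
im=cam("scene")[0];o=(255,110);c=im[o[1]:o[1]+110,o[0]:o[0]+120]
cv2.imwrite("pics/u.png",cv2.resize(np.clip(c*1.6,0,255).astype(np.uint8),None,fx=5.4,fy=5.4,interpolation=cv2.INTER_CUBIC))
E
```

```text
clock: 21.1
ee_pos: [0.5774, -0.138, 0.208]
orientation: [[1.0, 0.031, 0.0], [0.031, -1.0, 0.0], [0.0, -0.0, -1.0]]
ft_force: [-0.2, 0.0, -0.5]
opening: 0.0303
[ 0.5773631  -0.13801044  0.20796034] [-0.21638478  0.04812205 -0.51810299] [ 0.00501255  0.00025026 -0.00832892] 0.03028374317666334 21.1
```

View pics/u.png

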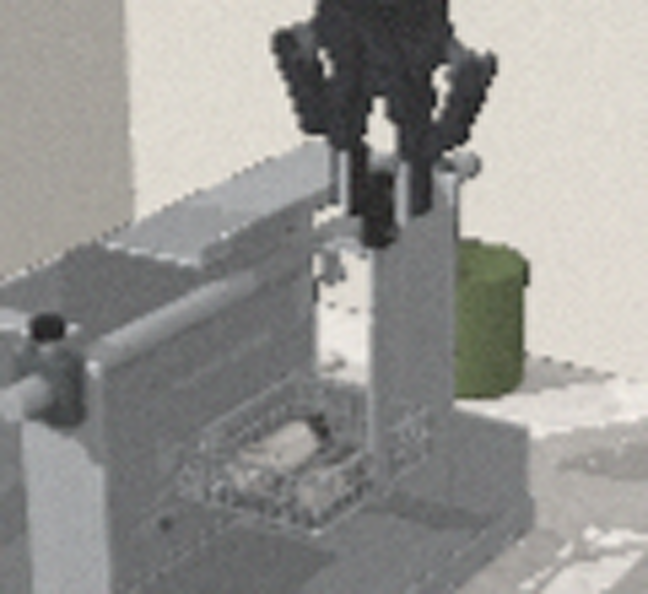

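```bash
python3 -m pendant '0 0 -3 0; 0 0 -10 0; 0 0 -20 0; 0 0 -35 0; 0 0 -55 0; 0 0 -75 0; 0 0 -95 0; 0 0 -100 0';python3 -m pendant '-15 0 -5 0; -40 0 -10 0; -75 0 -20 0; -115 0 -30 0; -150 0 -30 0; -160 0 -30 0; -160 0 -30 0; -160 0 -30 0';python3 - <<'E'
from bk import *
s=sense();print(s["ee_pos"],s["ft_force"],s["opening"],s["clock"])
p=(.5774,-.138,.208)
ovl(p[0]+.0465,p[1]+.0015,.032,.2195-.155,(.6235,-.09,.032),"pics/v.png",(255,110),(120,110),6)
im=cam("top")[0];o=(240,100);c=im[o[1]:o[1]+120,o[0]:o[0]+200]
cv2.imwrite("pics/v_top.png",cv2.resize(np.clip(c*1.6,0,255).astype(np.uint8),None,fx=4,fy=4,interpolation=cv2.INTER_CUBIC))
E
```

```text
clock: 21.95
ee_pos: [0.5786, -0.1385, 0.3114]
orientation: [[0.999, 0.032, 0.005], [0.032, -1.0, -0.002], [0.005, 0.002, -1.0]]
ft_force: [0.8, -1.8, 0.2]
opening: 0.0297
clock: 22.75
ee_pos: [0.4182, -0.1433, 0.338]
orientation: [[1.0, 0.031, 0.001], [0.031, -1.0, -0.0], [0.001, 0.0, -1.0]]
ft_force: [-0.5, -0.7, -0.6]
opening: 0.0302
[ 0.41822032 -0.14328785  0.33799078] [-0.46890158 -0.73098395 -0.61948408] 0.03022181381716894 22.75
```

View pics/v.png

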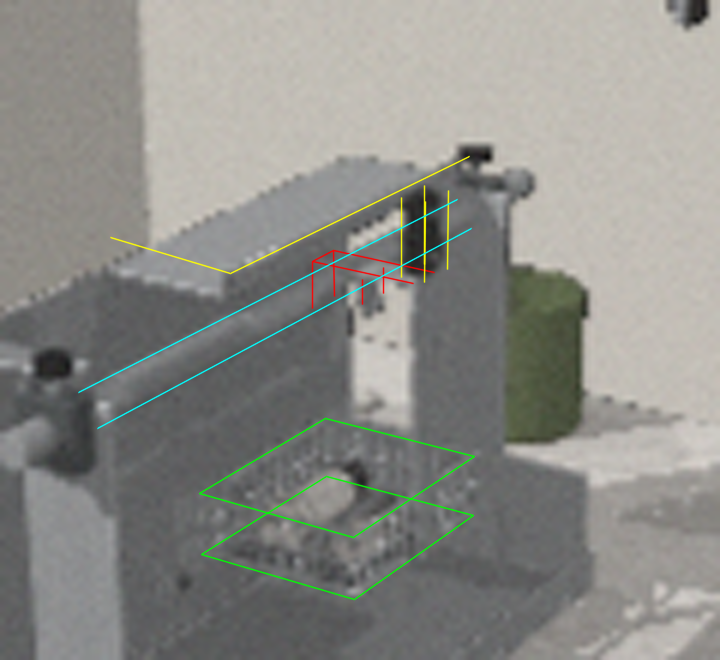

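View pics/v_raw.png

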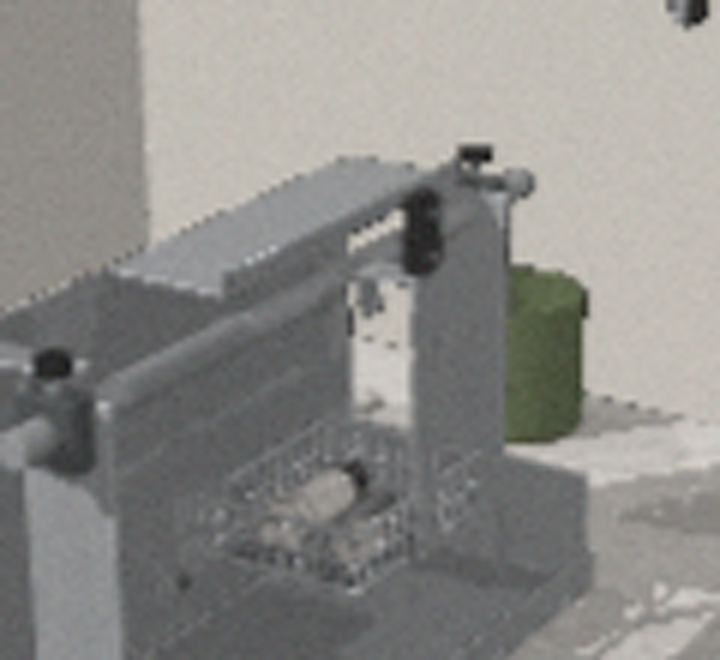

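View pics/v_top.png

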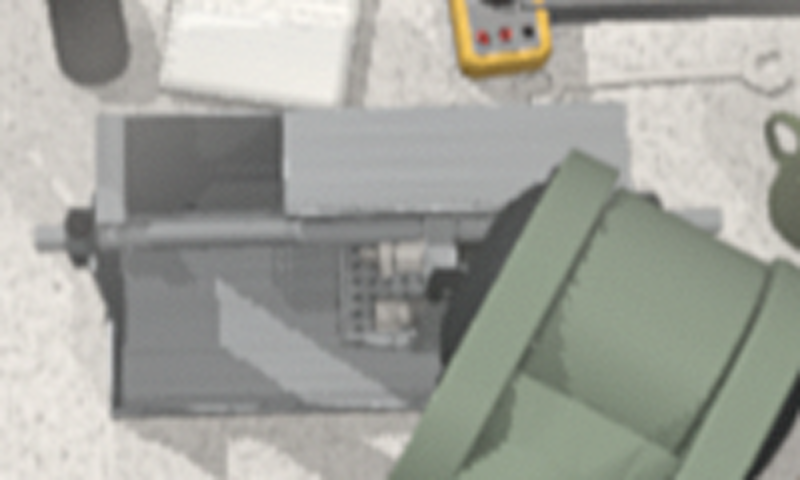

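```bash
python3 -m pendant '0 15 0 0; 0 45 0 0; 0 85 0 0; 0 125 0 0; 0 150 0 0; 0 160 0 0; 0 160 0 0; 0 160 0 0';python3 - <<'E'
from bk import *
a=cv2.imread("pics/v_raw.png")
ovl(.5774+.0465+.002,-.1365-.001,.032,.2195-.155,(.6235,-.09,.032),"pics/w.png",(255,110),(120,110),6)
b=cv2.imread("pics/w_raw.png");d=cv2.absdiff(a,b)[150:620,150:520];print(d.mean(),np.percentile(d,99),cv2.absdiff(a,b)[100:130,150:300].mean())
im,K,R,t=cam("scene")
T=rk(.6259,-.1375,.032)
print((proj(K,R,t,T([[-.0465,0,.0645+.161],[-.0465,0,.0645+.0]]))-[255,110])*6)
print(sense()["clock"])
im,K,R,t=cam("top");o=(310,120);c=im[o[1]:o[1]+80,o[0]:o[0]+80]
cv2.imwrite("pics/w_top.png",cv2.resize(np.clip(c*1.6,0,255).astype(np.uint8),None,fx=7,fy=7,interpolation=cv2.INTER_CUBIC))
E
```

```text
clock: 23.65
ee_pos: [0.4225, -0.3024, 0.3376]
orientation: [[0.999, 0.032, -0.001], [0.032, -0.999, 0.001], [-0.001, -0.001, -1.0]]
ft_force: [0.7, -0.0, 0.5]
opening: 0.0297
5.015554916618746 23.0 3.771259259259259
[[418.82163259 268.51001124]
 [417.75651797 553.21058339]]
23.75
```

View pics/w.png

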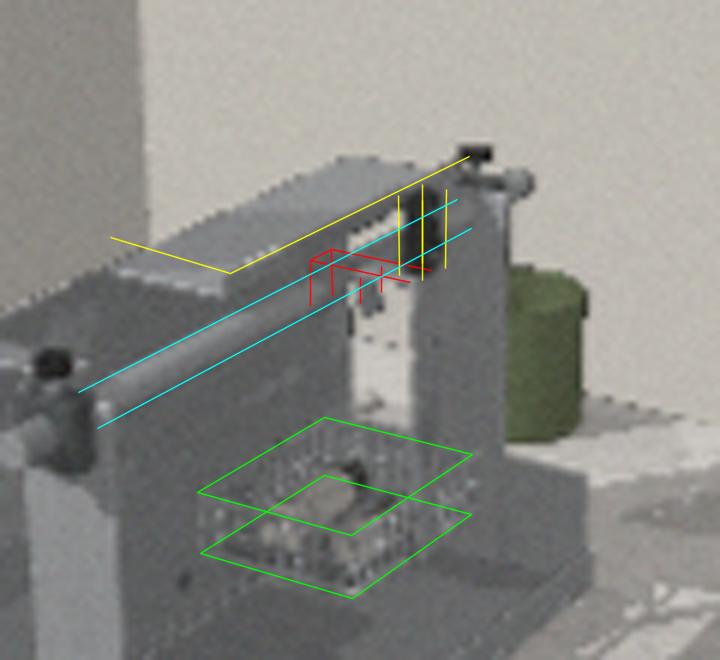

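View pics/w_top.png

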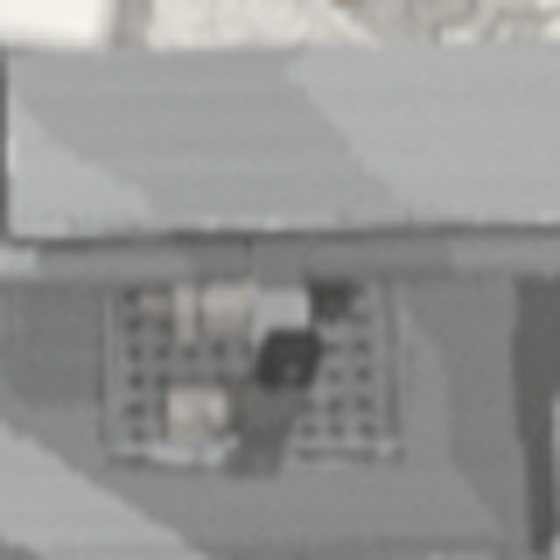

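```bash
python3 -c "
from workcell import *
job_done();print(sense()['clock'])"
```

```text
the job is handed in; nothing more can be done
the job is handed in; nothing more can be done
```

The basket hangs in the bar's groove with both fittings in it, and I handed the job in at about 24 s of the 54 s allowed. No verdict was reported.

**What I did:** I took the basket by its grip and lowered the hook over the open left end of the bar. At y ≈ +85 mm the contact showed in the force reading. I then slid it under the keeper edge, just clear of the bar at first and lightly on it at the end. At about y = −48 mm of the rack the support force vanished. From there it lowered 4–4.5 mm below the bar's full top, and I let go and backed away.

**Last checks:**
- **Release:** the wrist force read near zero once the gripper opened.
- **Still and level:** two pictures about 0.9 s apart differed by little more than noise. The strap looks vertical across the scene picture; tilt towards or away from that camera I did not measure. The scene overlay is up to about 1.5 px off, roughly 3 mm.
- **Fittings:** both show inside the basket in the top picture.
- **Bystanders:** the planned paths kept clear of the gauge, the tin and the bottle. I did not re-measure them at the end.

**Disagreements:**
- **TCP height:** the reported height read about 27 mm lower than the pictures showed. My first close caught only the top of the grip, and a second, raised close met nothing. I re-grasped by eye, and the bar contact height later fitted the corrected value.
- **Rack position:** the top and scene cameras put the rack up to 7 mm apart, so I relied on seeing the hook straddle the bar and on the contact force.

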